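# Fit the dicing plate to the vegetable cutter and pin it

## Robot

A 6-joint arm with a two-finger parallel gripper is mounted at the origin on the work surface. World frame = base frame: x ahead of the robot, y to its left, z up, the work surface at z = 0. Lengths are in m, angles in rad, forces in N, time in s.
With the tool pointing down it reaches from about 0.35 to 0.775 m from the base axis. Payload 7.3 kg.
Tool frame: the origin (TCP) lies between the finger pads; the fingertips stand 25 mm ahead of it and the grasp point (between the pads) lies 6 mm ahead of it; y points along the fingers, z is the direction in which the jaws open and shut, and the axes are right-handed (so a half turn about y gives the same grasp; the last joint's range is limited). The gripper opens to 92 mm and grips with 3 to 60 N. Pads are 19 mm wide; open, the fingers measure 130 mm over their backs; the gripper's body (75 mm by 190 mm) begins 47 mm behind the grasp point.
Start: joints at [-1.474, 0.342, 1.524, -0, 1.275, -0.146], TCP at [0.126, -0.51, 0.252] pointing down, gripper open.
Joint ranges: [-2.53, 2.53], [-0.77, 2.02], [0.04, 2.7], [-1, 4.14], [0.28, 2.66], [-3.11, 3.11]. Speed limits (rad/s): [2.57, 2.57, 3.14, 3.14, 3.14, 3.14].

## Interface

Orientations are given as [roll, pitch, yaw] about the fixed x, y, z axes, in that order (R = Rz(yaw) Ry(pitch) Rx(roll)).
In Python, from cell import sensors, read_camera, hand_in gives the robot as it stands. The module is installed in compiled form; this text tells all that it offers.
- The arm moves only by the tool send_rows, never from a script. Its argument "motion" is a list that holds one entry, the list of rows, each a list of 4 numbers: the shift along the tool's x, y, z in m, then the turn about the tool's y in degrees. In form: [[[tx, ty, tz, twist], ...]]. A call has 1 to 8 rows; each row is the pose to reach, as a shift and turn from the pose measured when the call began, along the tool's axes at that moment; what a row does not reach only later rows make up. A row lasts 1/10 s, in which the tool goes at most 50 mm and 8.59 degrees, less where a joint would pass 70% of its speed; a pose out of reach is approached as far as the arm can. A call with a gripper value outside its range is refused whole. "gripper" is the opening, from 0 (shut) to 1 (fully open), set as the call begins (left out, the last holds). The fingers move at their own pace and stop on an object; "grip_force" is the grip in N (left out, the last holds). Time passes only in rows, so rows that repeat a pose let the fingers close. It gives the time, the measured TCP pose, the force and the opening at its end, in the units of the state.
- sensors.observe(): the state, without advancing time (a new reading comes with each control period).
- read_camera(name): name is "side" or "top"; returns a dict with "frame" (420x560x3 uint8, red, green, blue), "fx", "fy", "cx", "cy" (pixels), "extrinsics" (4x4, takes a point from world to camera coordinates). Camera axes: x right, y up, looking along -z (the intrinsics and any distortion apply to the point x, -y, -z); pixel columns grow to the right and rows downward; lengths in m; the calibration is good to about 2 mm. A picture is of the moment at which its call begins. There is no depth.
- hand_in(): hands the job in, once; it reports no verdict.
The state is a dict: "time": time; "qpos": joint angles; "qvel": joint speeds; "joint_efforts": joint torques, N m; "tool_pos": TCP position; "tool_rot": TCP orientation; "contact_force": force on the tool from outside, world axes, zero at the start; "torque": the same for the moment, N m; "opening": finger opening in m.
Only numpy, scipy, OpenCV 4.12 (cv2) and the standard library are available. Lean on these libraries where they do the work, as an engineer would, in place of code of your own. Each camera call takes 0.05 s, during which the arm holds its last target.

## Task

Fit the dicing plate, the one with the green tab, to the lever vegetable cutter: draw it up out of the white rack and lower it, without letting it fall, down into the slot in the cutter's front frame until it sits fully home. Then lock it with the red-handled pin: from the front, the outlet side, through the crossbars and the plate's eye until the pin's collar is up against the frame. Leave the blue-tabbed plate in the rack and the bowls, bottle and jar where they stand.

Things in the scene. Friction and masses are not known exactly. Their poses are not given: they have to be found in the camera images.
- cutter: lever vegetable cutter, aluminium and steel, fixed; origin on the bench under its blade slot. x to its rear (pusher 104 mm high from x 150 mm; lever 240 mm high from x 270 to 410 mm), -x its front (outlet chute to x -95, 40 mm high). Front frame: two posts 140 mm high (x -22 to 22, y 51 to 71 either side) joined by a front and a rear crossbar, each 8 mm thick, z 114 to 140 mm
- cutter_eye (a point): in the middle of the slot on the line of the pin holes, 127 mm above the bench. A hole of 12.5 mm runs through both crossbars along the cutter's x, in the middle of their width; the eye of a seated plate lies here
- cutter_face (a point): centre of the pin hole on the front face of the front crossbar, 13.5 mm ahead (-x) of cutter_eye; the pin goes in here along the cutter's +x
- cutter_seat (a point): middle of the sill at the bottom of the blade slot, 22 mm above the bench: the origin of a seated plate lies here. The slot, between the two crossbars, is 11 mm wide (cutter x) and 103 mm long (cutter y), open at the top, with flared lead-in lips up to 148 mm above the bench
- rack: white plastic rack, fixed to the bench, 150 (x) by 117 (y) by 70 mm high, origin under its centre. Two slots across it at x = -40 and x = +40 mm, each 11 mm wide and 103 mm long in y, floor 8 mm above the bench; one plate stands in each
- dice_plate: dicing knife plate, steel with a square grid of blades and a green grip tab, 0.3 kg: a frame 100 mm wide (y), 95 mm high (z), 8 mm thick (x), then a neck 44 mm wide with the eye, then the tab; 164 mm high in all. Stands upright in either slot of the rack. Origin in the middle of its lower edge; x is the plate's normal (either way round fits), z up
- dice_plate_eye (a point): centre of the 15 mm hole through the neck of the green plate, 105 mm above its lower edge
- dice_plate_tab (a point): where to grip the green tab, 146 mm above the plate's lower edge: the tab is 12 mm thick (x), 50 mm wide (y) and reaches from 124 to 164 mm above the lower edge; too thick for the slot
- slice_plate: slicing plate of the same shape with upright blades only and a blue tab, in the other slot of the rack; it stays there. Origin in the middle of its lower edge
- pin: locking pin lying on the bench, 0.12 kg: square red plastic handle 80 mm long, 20 mm wide and high; steel collar 19 mm across, 6 mm long at its front; then a round steel shank 10 mm across, 64 mm long, its last 14 mm tapered. Origin in the middle of the handle, on the axis (10 mm above the bench as it lies); x points along the shank to the tip
- pin_collar (a point): front face of the collar on the axis, 46 mm ahead (+x) of the pin's origin
- pin_tip (a point): tip of the shank, 110 mm ahead (+x) of the pin's origin
- bowls: stack of white bowls, 110 mm across, 86 mm high, origin under it; a bystander
- bottle: amber sauce bottle, 64 mm across, 200 mm high, origin under it; a bystander
- jar: clear jar with a white lid, 76 mm across, 95 mm high, origin under it; a bystander
Not all that is in view belongs to the job. What is shaped like the dice_plate but pink or yellow is not meant.

How it is judged:
By the outcome, as a careful person would: the job done as asked, in the order asked, and still so for the second after the job is handed in, with the robot touching nothing.
It also fails if it takes over 59 s, if anything falls off the work surface, if the arm or the gripper's body presses on something with over 40 N, if the wrist force passes 120 N, or if a joint passes its speed limit or range.

## Working session

There is one attempt and no reset: what is moved stays moved. The work goes in short steps, Python scripts to look and compute and a tool call to move; the robot and the scene stay as the last step left them, time stands still between calls to the robot, and variables do not carry over. Pictures are saved under pics/ and viewed, and the job is handed in when it is done.

Besides the shell and the picture viewer there is one more tool, called after "Call:" as name(argument=value, ...), one argument or row to a line, values as JSON. send_rows: Moves the arm, as the interface text tells. Its arguments: {"type":"object","properties":{"motion":{"type":"array"},"gripper":{"type":"number"},"grip_force":{"type":"number"}},"required":["motion"]}

```bash
mkdir -p pics; ls; python3 - <<'E'
from cell import sensors, read_camera
import cv2,numpy as np
s=sensors.observe(); print(s)
for n in("side","top"):
    c=read_camera(n); cv2.imwrite(f"pics/{n}0.png",c["frame"][:,:,::-1]); print(n,c["fx"],c["fy"],c["cx"],c["cy"],np.round(c["extrinsics"],4).tolist(),[k for k in c])
E
```

```text
pics
{'time': 0.0, 'qpos': array([-1.47400375e+00,  3.42721535e-01,  1.52501190e+00, -5.29909337e-06,
        1.27535375e+00, -1.45983101e-01]), 'qvel': array([ 0.00021244, -0.00094871, -0.00130541, -0.00110099, -0.00064835,
        0.00055046]), 'joint_efforts': array([ 2.16293702e-03, -4.31240094e+01, -2.44220173e+01,  7.19896797e-02,
        5.60198107e-02, -1.26323630e-04]), 'tool_pos': array([ 0.12620301, -0.50924054,  0.25104732]), 'tool_rot': array([-1.57227569e+00,  2.12388140e-04, -2.89881558e+00]), 'contact_force': array([ 1.01891614, -0.1334736 , -0.67416219]), 'torque': array([-0.02076314, -0.01421658,  0.03375771]), 'opening': 0.09166157080754779}
side 382.8636070730519 382.8636070730519 276.2740195438995 208.67090712782596 [[-0.9762, -0.2168, -0.0073, 0.4714], [0.1582, -0.7348, 0.6595, -0.2324], [-0.1483, 0.6427, 0.7517, -0.8859], [0.0, 0.0, 0.0, 1.0]] ['frame', 'fx', 'fy', 'cx', 'cy', 'extrinsics']
top 421.5047000614621 421.5047000614621 276.1179207847735 205.27876677278144 [[0.0287, -0.9994, 0.0217, -0.1298], [0.9974, 0.03, 0.0648, -0.5078], [-0.0654, 0.0198, 0.9977, -1.191], [0.0, 0.0, 0.0, 1.0]] ['frame', 'fx', 'fy', 'cx', 'cy', 'extrinsics']
```

View pics/side0.png

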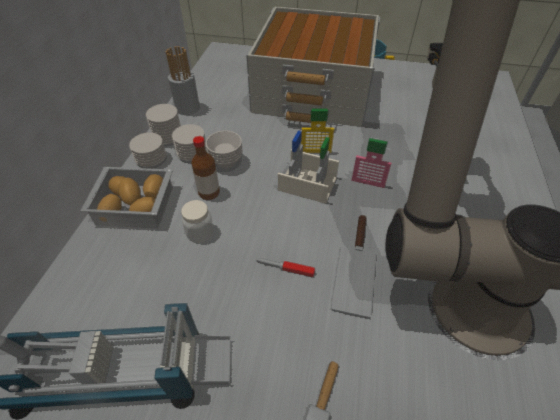

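View pics/top0.png

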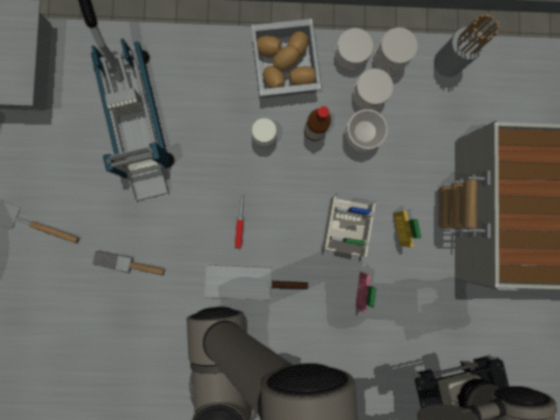

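```bash
cat > h.py <<'E'
import numpy as np,cv2
from cell import sensors, read_camera
def cam(n):
    c=read_camera(n); return c
def proj(c,P):
    P=np.atleast_2d(np.asarray(P,float)); E=np.array(c["extrinsics"])
    p=P@E[:3,:3].T+E[:3,3]
    return np.c_[c["fx"]*p[:,0]/-p[:,2]+c["cx"], c["fy"]*(-p[:,1])/-p[:,2]+c["cy"]]
def ray(c,uv):
    E=np.array(c["extrinsics"]);R=E[:3,:3];o=-R.T@E[:3,3]
    d=R.T@np.array([(uv[0]-c["cx"])/c["fx"],-(uv[1]-c["cy"])/c["fy"],-1.]); return o,d/np.linalg.norm(d)
def onz(c,uv,z):
    o,d=ray(c,uv); return o+d*(z-o[2])/d[2]
def tri(c1,u1,c2,u2):
    o1,d1=ray(c1,u1);o2,d2=ray(c2,u2)
    A=np.c_[d1,-d2];t=np.linalg.lstsq(A,o2-o1,rcond=None)[0]
    a=o1+d1*t[0];b=o2+d2*t[1];return (a+b)/2,np.linalg.norm(a-b)
def crop(c,u0,v0,w,h,k,fn):
    f=c["frame"][v0:v0+h,u0:u0+w,::-1]; cv2.imwrite(fn,cv2.resize(f,None,fx=k,fy=k,interpolation=cv2.INTER_CUBIC))
E
python3 - <<'E'
from h import *
t=cam("top");s=cam("side")
import pickle;pickle.dump((t,s),open("c0.pkl","wb"))
crop(t,85,30,100,180,3.3,"pics/a.png")   # cutter top
a=cv2.imread("pics/a.png")
crop(t,300,180,140,90,5.5,"pics/b.png")
crop(s,150,290,110,120,5,"pics/c.png")
crop(s,245,100,150,110,5,"pics/d.png")
E
```

```text
(no output)
```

View pics/a.png

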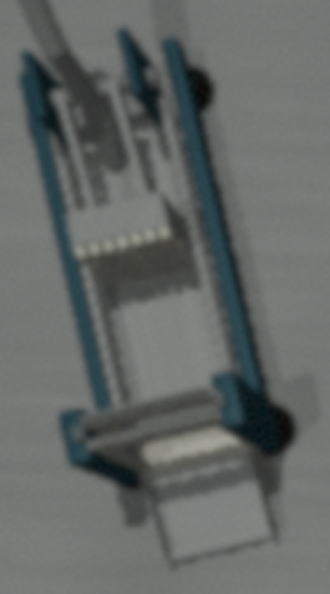

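View pics/b.png

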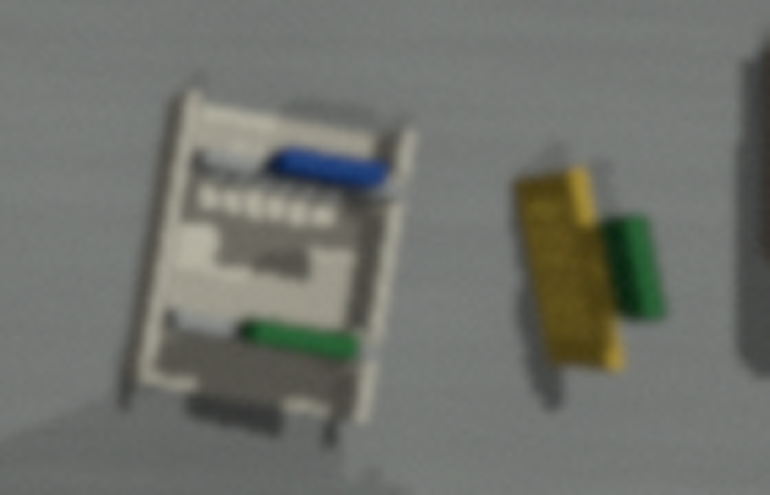

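View pics/c.png

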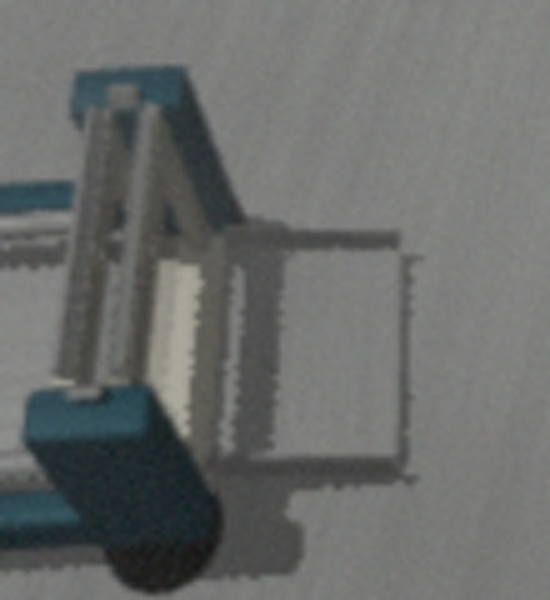

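View pics/d.png

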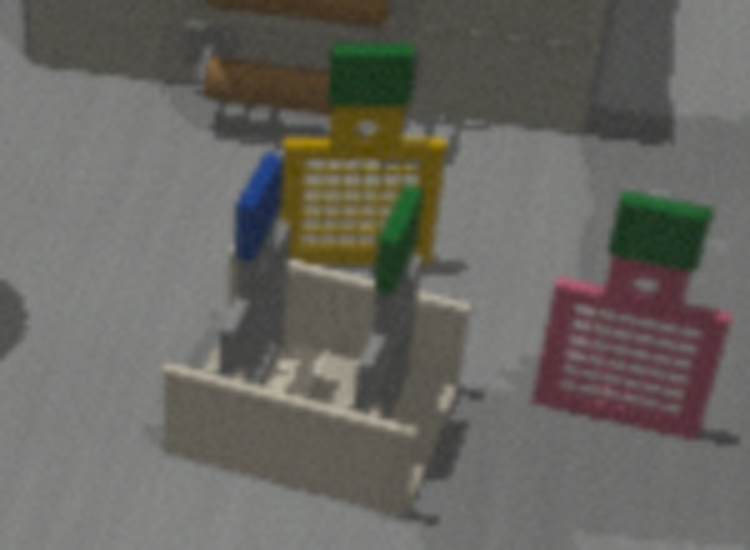

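```bash
cat > s2.py <<'E'
from h import *
import pickle
t,s=pickle.load(open("c0.pkl","rb"))
for n,c in(("t",t),("s",s)):
    E=np.array(c["extrinsics"]);print(n,"cam at",np.round(-E[:3,:3].T@E[:3,3],3))
m={}
for n,c in(("t",t),("s",s)):
    hsv=cv2.cvtColor(c["frame"],cv2.COLOR_RGB2HSV)
    for nm,lo,hi in(("green",(50,110,40),(85,255,255)),("blue",(105,130,50),(130,255,255)),("red",(0,170,90),(6,255,255)),("teal",(90,90,40),(104,255,255))):
        k=cv2.inRange(hsv,lo,hi)
        num,lab,st,ce=cv2.connectedComponentsWithStats(k)
        for i in range(1,num):
            if st[i,4]>15: print(n,nm,np.round(ce[i],1),st[i]);
E
python3 s2.py
python3 - <<'E'
from h import *
import pickle
t,s=pickle.load(open("c0.pkl","rb"))
def cc(c,u0,v0,w,h,k,fn):
    f=c["frame"][v0:v0+h,u0:u0+w,::-1].astype(float); f=np.clip(f*1.8,0,255).astype(np.uint8)
    cv2.imwrite(fn,cv2.resize(f,None,fx=k,fy=k,interpolation=cv2.INTER_NEAREST))
cc(t,100,135,80,70,10-1.5,"pics/e.png")
cc(s,150,295,60,70,8.5,"pics/f.png")
E
```

```text
t cam at [ 0.432 -0.091  1.224]
s cam at [0.366 0.501 0.823]
t green [414.7 228.1] [410 220  10  17 109]
t green [354.5 241.4] [345 239  19   6  57]
t green [370.9 296.1] [368 287   7  19  98]
t blue [359.5 210.4] [350 208  20   6  76]
t red [322.5 112.3] [317 107  12  11  91]
t red [238.7 233.7] [236 221   6  26 119]
t teal [125.   49.6] [122  40   7  19  51]
t teal [150.4 105.1] [135  43  29 117 565]
t teal [102.5  93.7] [ 92  47  25 106 303]
t teal [107.4 163.6] [104 155   9  16  51]
s green [318.8 114.3] [311 109  17  12 171]
s green [324.3 145.9] [321 138   8  20  77]
s green [376.4 144.9] [368 139  19  14 139]
s blue [296.2 140.1] [293 131   8  21  90]
s red [198.1 139.9] [194 137  10   7  56]
s red [298.4 267.7] [283 262  31  12 197]
s teal [380.   49.3] [376  41   9  17 123]
s teal [181.3 307.1] [178 305   7   5  25]
s teal [149.1 329.4] [131 327  33   5  99]
s teal [ 19. 335.] [  7 333  30   7  83]
s teal [ 63.  334.3] [ 43 332  36   6 124]
s teal [167.9 373.3] [156 367  25  14 219]
s teal [ 11.3 378. ] [  0 374  26  10 135]
s teal [133.2 393.6] [ 97 388  70  12 471]
s teal [ 37.3 400.2] [  0 394  80  14 630]
```

View pics/e.png

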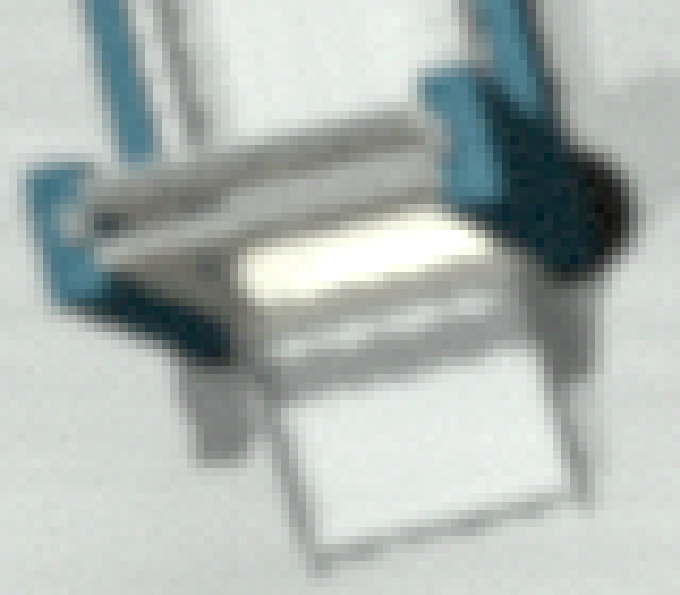

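View pics/f.png

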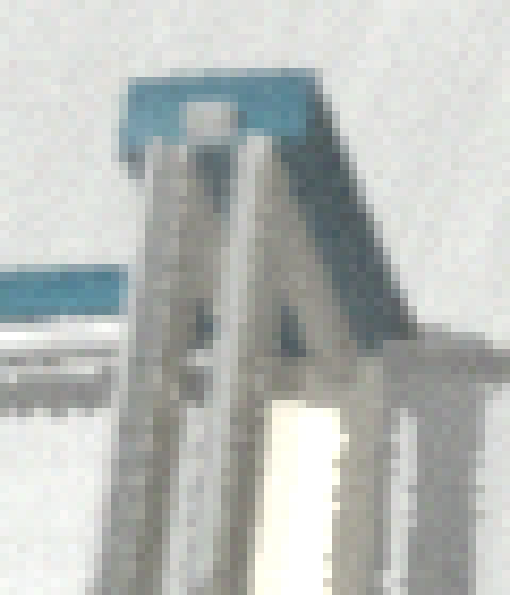

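```bash
cat > s3.py <<'E'
from h import *
import pickle
t,s=pickle.load(open("c0.pkl","rb"))
def px(p,k,o): return np.array(p)/k+np.array(o)-0.5
body=np.array([[-22,71],[22,71],[22,-71],[-22,-71],[22,51],[-22,51],[22,-51],[-22,-51]])/1000. # rear=+x
names=["LoF","LoR","RoR","RoF","LiR","LiF","RiR","RiF"]
top={"LoR":(28,172),"LoF":(58,302),"LiF":(104,293),"LiR":(92,163),"RiR":(424,75),"RoR":(475,68),"RoF":(506,200),"RiF":(450,205)}
side={"RoR":(128,77),"RoF":(320,70)}
sideL={"LiR":(28,395),"LiF":(146,386),"LoF":(158,430),"LoR":(25,440)}
def fit(pts):
    A=np.array([body[names.index(k)] for k in pts]);B=np.array([pts[k][:2] for k in pts])
    a=A-A.mean(0);b=B-B.mean(0);th=np.arctan2((a[:,0]*b[:,1]-a[:,1]*b[:,0]).sum(),(a*b).sum())
    R=np.array([[np.cos(th),-np.sin(th)],[np.sin(th),np.cos(th)]]);o=B.mean(0)-R@A.mean(0)
    return th,o,np.round((B-(A@R.T+o))*1000,1)
P={k:onz(t,px(v,8.5,(100,135)),.14) for k,v in top.items()}
th,o,r=fit(P);print("top",np.degrees(th),o,r.tolist())
Q={k:onz(s,px(v,8.5,(150,295)),.14) for k,v in side.items()};Q.update({k:onz(s,px(v,5,(150,290)),.14) for k,v in sideL.items()})
th2,o2,r=fit(Q);print("side",np.degrees(th2),o2,list(Q),r.tolist())
g,e=tri(t,(354.5,241.4),s,(324.3,145.9));print("green",g,e)
b,e=tri(t,(359.5,210.4),s,(296.2,140.1));print("blue",b,e)
print(np.degrees(np.arctan2((b-g)[1],(b-g)[0])),np.linalg.norm((b-g)[:2]))
hsv=cv2.cvtColor(t["frame"],cv2.COLOR_RGB2HSV)
k=cv2.inRange(hsv,(50,100,30),(85,255,255));k[:, :340]=0;k[:,370:]=0;k[:232]=0;k[252:]=0
ys,xs=np.nonzero(k);W=np.array([onz(t,(x,y),.152)[:2] for x,y in zip(xs,ys)])
u,sv,vt=np.linalg.svd(W-W.mean(0));print("tab axis",np.degrees(np.arctan2(vt[0,1],vt[0,0])),sv)
# pin
h,e=tri(t,(238.7,233.7),s,(298.4,267.7));print("pin handle",h,e)
for c in(t,s):
    hsv=cv2.cvtColor(c["frame"],cv2.COLOR_RGB2HSV);k=cv2.inRange(hsv,(0,120,60),(8,255,255))|cv2.inRange(hsv,(172,120,60),(180,255,255))
    n,l,st,ce=cv2.connectedComponentsWithStats(k)
    for i in range(1,n):
        if st[i,4]>100 and st[i,1]>200:
            ys,xs=np.nonzero(l==i);W=np.array([onz(c,(x,y),.010)[:2] for x,y in zip(xs,ys)])
            u,sv,vt=np.linalg.svd(W-W.mean(0));print("pin",W.mean(0),np.degrees(np.arctan2(vt[0,1],vt[0,0])),np.ptp(W@vt[0]),np.ptp(W@vt[1]),st[i])
E
python3 s3.py
python3 - <<'E'
from h import *
import pickle
t,s=pickle.load(open("c0.pkl","rb"))
def cc(c,u0,v0,w,h,k):
    f=c["frame"][v0:v0+h,u0:u0+w,::-1].astype(float); f=np.clip(f*1.5,0,255).astype(np.uint8)
    return cv2.resize(f,None,fx=k,fy=k,interpolation=cv2.INTER_NEAREST)
a=cc(t,220,190,40,65,8);b=cc(s,250,250,75,65,6)
cv2.imwrite("pics/g.png",a);cv2.imwrite("pics/g2.png",b)
E
```

```text
top 15.439899778354173 [0.61884028 0.26531027] [[-0.8, -2.1], [2.3, -1.6], [0.1, 4.1], [-2.8, -1.9], [0.4, -2.2], [-2.3, 1.8], [-0.1, 2.2], [3.2, -0.3]]
side 16.11782497459307 [0.61960729 0.26548967] ['RoR', 'RoF', 'LiR', 'LiF', 'LoF', 'LoR'] [[-0.4, 0.3], [-0.6, 1.5], [-0.4, 2.1], [2.8, 2.6], [-1.3, -3.6], [-0.2, -2.9]]
green [ 0.41774855 -0.31256744  0.15955694] 0.002218132530867181
blue [ 0.49669894 -0.3246253   0.15665778] 0.0021314955844463778
-8.683516715604442 0.07986586504960594
tab axis -98.5206303320276 [0.10967832 0.01833342]
pin handle [ 0.4281339  -0.01037455  0.01752344] 0.002156089600318543
pin [ 0.42790233 -0.00986133] 177.36269821044002 0.07789094686573644 0.01806845998163539 [235 220   8  28 171]
pin [ 0.42998136 -0.01314822] 176.5704800612364 0.07983729815619667 0.026853124845065086 [283 261  32  16 289]
```

View pics/g.png

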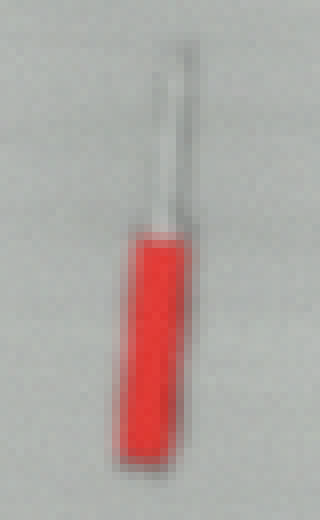

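View pics/g2.png

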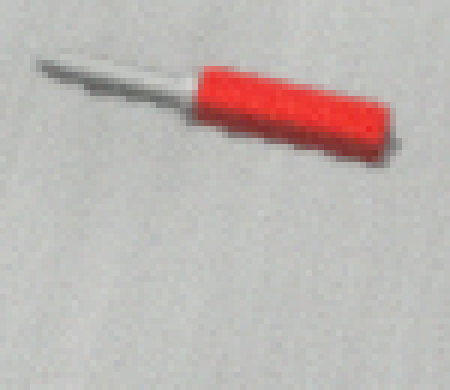

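```bash
cat >> h.py <<'E'
from scipy.spatial.transform import Rotation as Ro
def goto(x,y,z,zdir):
    """print tool-frame shift for world TCP target and tool-z azimuth (deg, mod 180)"""
    o=sensors.observe();p=o["tool_pos"];R=Ro.from_euler("xyz",o["tool_rot"]).as_matrix()
    d=R.T@(np.array([x,y,z])-p);cur=np.degrees(np.arctan2(R[1,2],R[0,2]))
    tw=-((zdir-cur+90)%180-90)
    print("t",round(o["time"],2),"pos",np.round(p,4),"zaz",round(cur,2),"ydir",np.round(R[:,1],4),"F",np.round(o["contact_force"],1),"op",round(o["opening"],4),"q",np.round(o["qpos"],2))
    print("shift",np.round(d,4),"twist",round(tw,2))
E
python3 - <<'E'
from h import *
import pickle
t,s=pickle.load(open("c0.pkl","rb"))
print(onz(t,(354.5,241.4),.152),onz(s,(324.3,145.9),.152))
print(onz(t,(359.5,210.4),.152),onz(s,(296.2,140.1),.152))
f=lambda p:np.array(p)/8+np.array([220,190])-.5
a=onz(t,f((183,45)),.01);b=onz(t,f((144,462)),.01);print(a,b,np.linalg.norm(a-b),np.degrees(np.arctan2(*(a-b)[[1,0]])))
f=lambda p:np.array(p)/6+np.array([250,250])-.5
a=onz(s,f((38,66)),.01);b=onz(s,f((388,133)),.01);print(a,b,np.linalg.norm(a-b),np.degrees(np.arctan2(*(a-b)[[1,0]])))
goto(.4178,-.3125,.25,-8.6)
E
```

```text
[ 0.41653274 -0.31425336  0.152     ] [ 0.41945685 -0.3216855   0.152     ]
[ 0.49591773 -0.3257834   0.152     ] [ 0.49868545 -0.33029154  0.152     ]
[ 0.53835444 -0.01676324  0.01      ] [ 0.38825476 -0.00790494  0.01      ] 0.15036084443195508 -3.377458447543437
[ 0.53861642 -0.01319601  0.01      ] [ 0.38977271 -0.01198969  0.01      ] 0.14884859464163105 -0.4643501981919235
t 0.2 pos [ 0.1262 -0.5094  0.2513] zaz -76.09 ydir [-1.e-04  8.e-04 -1.e+00] F [-0.  -0.3  0.9] op 0.0915 q [-1.47  0.34  1.52 -0.    1.28 -0.15]
shift [-0.3304  0.0015 -0.121 ] twist -67.49
```

Call:
send_rows(
  motion=[
    [[-0.045,0,-0.015,-8.5],[-0.09,0,-0.03,-17],[-0.135,0,-0.045,-25.5],[-0.18,0,-0.06,-34],[-0.22,0,-0.08,-42.5],[-0.26,0,-0.095,-51],[-0.3,0,-0.11,-59.5],[-0.3295,0,-0.1195,-67.5]],
  ],
  gripper=0.5,
)

```text
time: 1.0
tool_pos: [0.419, -0.3123, 0.2514]
tool_rot: [-1.571, 0.001, -1.713]
contact_force: [-0.9, -0.5, 0.6]
opening: 0.0462
```

```bash
python3 - <<'E'
from h import *
goto(.4175,-.3145,.22,-8.6)
t=cam("top");s=cam("side")
crop(t,300,170,120,110,5.5,"pics/h1.png");crop(s,250,70,130,130,4.5,"pics/h2.png")
E
```

```text
t 1.0 pos [ 0.419  -0.3123  0.2514] zaz -8.16 ydir [ 1.0e-04  1.3e-03 -1.0e+00] F [-0.9 -0.5  0.6] op 0.0462 q [-0.79  0.34  1.53  0.    1.27 -0.65]
shift [ 0.0025  0.0314 -0.0012] twist 0.44
```

View pics/h1.png

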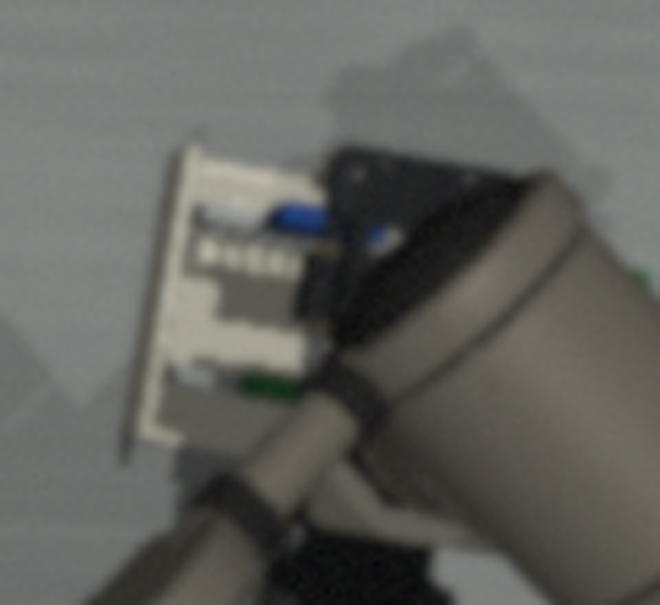

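View pics/h2.png

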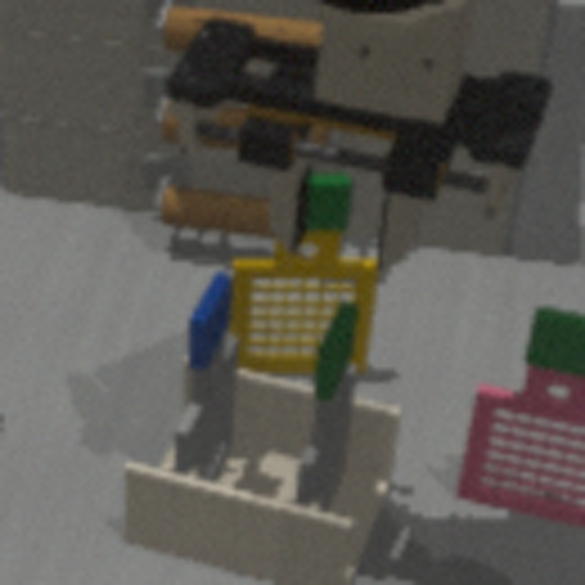

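Call:
send_rows(
  motion=[
    [[0.002,0.04,-0.001,0.4],[0.002,0.075,-0.001,0.4],[0.002,0.0875,-0.001,0.4],[0.002,0.0875,-0.001,0.4]],
  ],
)

```text
time: 1.5
tool_pos: [0.417, -0.3132, 0.1615]
tool_rot: [-1.575, 0.005, -1.722]
contact_force: [-0.2, 0.9, 0.6]
opening: 0.0459
```

```bash
python3 - <<'E'
from h import *
goto(.4175,-.3145,.164,-8.6)
s=cam("side")
crop(s,270,90,90,90,6.5,"pics/i2.png")
E
```

```text
t 1.5 pos [ 0.417  -0.3132  0.1615] zaz -8.68 ydir [-0.0032  0.0051 -1.    ] F [-0.2  0.9  0.6] op 0.0459 q [-0.79  0.43  1.66  0.    1.06 -0.64]
shift [ 0.0012 -0.0025  0.0007] twist -0.08
```

View pics/i2.png

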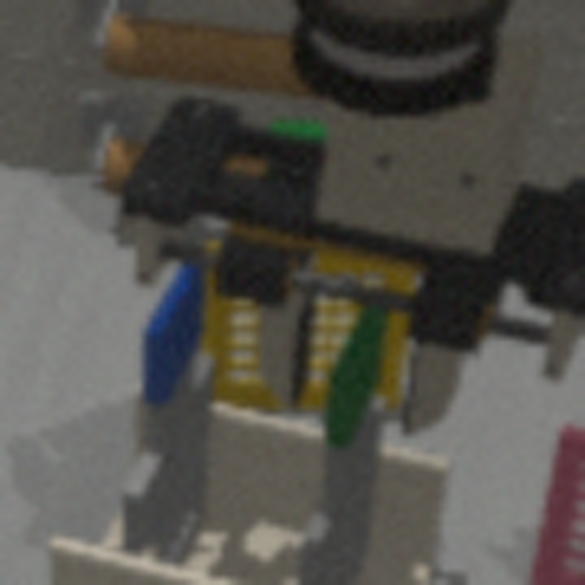

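Call:
send_rows(
  motion=[
    [[0.001,-0.002,0,0],[0.001,-0.002,0,0],[0.001,-0.002,0,0],[0.001,-0.002,0,0],[0.001,-0.002,0,0],[0.001,-0.002,0,0]],
  ],
  gripper=0,
  grip_force=35,
)

```text
time: 2.15
tool_pos: [0.4179, -0.3149, 0.1655]
tool_rot: [-1.571, 0.002, -1.722]
contact_force: [0.3, 0.4, 2.4]
opening: 0.0117
```

Call:
send_rows(
  motion=[
    [[0,-0.02,0,0],[0,-0.045,0,0],[0,-0.075,0,0],[0,-0.11,0,0],[0,-0.15,0,0],[0,-0.18,0,0],[0,-0.185,0,0],[0,-0.185,0,0]],
  ],
)

```text
time: 2.95
tool_pos: [0.4179, -0.3153, 0.3498]
tool_rot: [-1.572, 0.002, -1.722]
contact_force: [-0.1, -1.0, -4.1]
opening: 0.0118
```

```bash
python3 - <<'E'
from h import *
for i in range(3): goto(.617,.265,.35,15.8); s=cam("side")
t=cam("top")
crop(s,150,0,280,220,2.6,"pics/j2.png")
E
```

```text
t 2.95 pos [ 0.4179 -0.3153  0.3498] zaz -8.67 ydir [-5.0e-04  2.6e-03 -1.0e+00] F [-0.1 -1.  -4.1] op 0.0118 q [-0.79  0.28  1.34  0.    1.52 -0.64]
shift [-0.6036  0.0012  0.1094] twist -24.47
t 3.0 pos [ 0.4176 -0.3149  0.3486] zaz -8.67 ydir [-0.0023  0.0045 -1.    ] F [ 0.2 -0.1 -4.3] op 0.0119 q [-0.79  0.28  1.34  0.    1.52 -0.64]
shift [-0.6034  0.0007  0.1098] twist -24.47
t 3.05 pos [ 0.4174 -0.3148  0.348 ] zaz -8.67 ydir [-0.0033  0.0054 -1.    ] F [-0.8  0.6 -3.7] op 0.0119 q [-0.79  0.29  1.34  0.    1.52 -0.64]
shift [-6.033e-01  5.000e-04  1.099e-01] twist -24.47
```

View pics/j2.png

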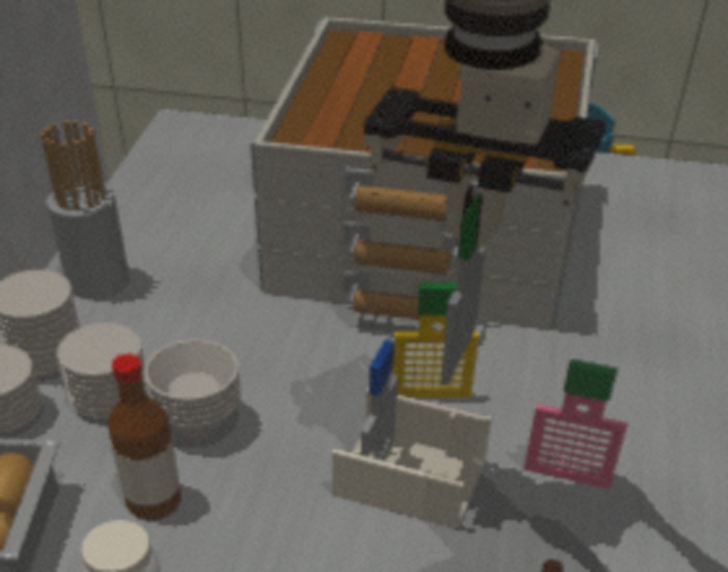

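Call:
send_rows(
  motion=[
    [[-0.045,0,0.008,-3],[-0.09,0,0.016,-6],[-0.135,0,0.024,-9],[-0.18,0,0.032,-12],[-0.225,0,0.04,-15],[-0.27,0,0.048,-18],[-0.315,0,0.057,-21],[-0.36,0,0.065,-24.5]],
  ],
)

```text
time: 3.95
tool_pos: [0.5361, 0.0331, 0.3483]
tool_rot: [-1.575, 0.007, -1.292]
contact_force: [-0.3, -0.7, -3.1]
opening: 0.0118
```

```bash
python3 - <<'E'
from h import *
goto(.617,.265,.35,15.8)
E
```

```text
t 3.95 pos [0.5361 0.0331 0.3483] zaz 15.96 ydir [-0.0055  0.0055 -1.    ] F [-0.3 -0.7 -3.1] op 0.0118 q [-0.08  0.31  1.3   0.01  1.53 -0.36]
shift [-0.2008 -0.0009  0.1416] twist 0.16
```

Call:
send_rows(
  motion=[
    [[-0.04,0,0.028,0],[-0.08,0,0.056,0],[-0.12,0,0.084,0],[-0.155,0,0.11,0],[-0.185,0,0.13,0],[-0.2,0.003,0.141,0],[-0.2,0.003,0.141,0]],
  ],
)

```text
time: 4.65
tool_pos: [0.6164, 0.2669, 0.3425]
tool_rot: [-1.579, 0.007, -1.289]
contact_force: [0.2, -0.1, -3.5]
opening: 0.0115
```

```bash
python3 - <<'E'
from h import *
goto(.617,.265,.35,15.8)
t=cam("top");s=cam("side")
import pickle;pickle.dump((t,s),open("c1.pkl","wb"))
crop(t,60,80,140,130,5,"pics/k1.png");crop(s,120,180,130,240,2.5,"pics/k2.png")
E
```

```text
t 4.65 pos [0.6164 0.2669 0.3425] zaz 16.15 ydir [-0.0102  0.0048 -0.9999] F [ 0.2 -0.1 -3.5] op 0.0115 q [0.29 0.6  0.86 0.01 1.69 0.01]
shift [ 0.0019 -0.0075 -0.    ] twist 0.35
```

View pics/k1.png

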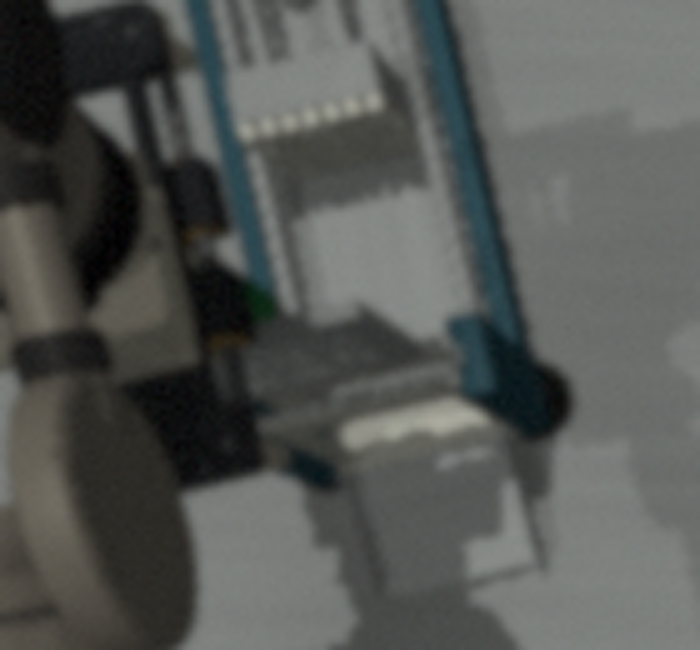

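View pics/k2.png

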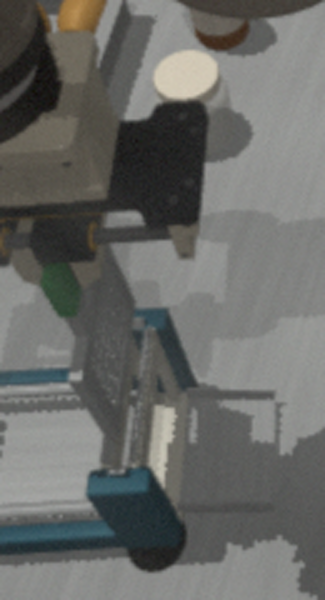

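Call:
send_rows(
  motion=[
    [[0.001,0.012,0,0.3],[0.001,0.024,0,0.3],[0.001,0.028,0,0.3],[0.001,0.028,0,0.3]],
  ],
)

```text
time: 5.15
tool_pos: [0.6162, 0.2622, 0.3156]
tool_rot: [-1.58, 0.006, -1.298]
contact_force: [0.3, 1.0, -3.5]
opening: 0.0118
```

```bash
python3 - <<'E'
from h import *
t=cam("top");s=cam("side")
for i in range(4):
  goto(.617,.265,.312,15.8);cam("top")
import pickle;pickle.dump((t,s),open("c2.pkl","wb"))
def cc(c,u0,v0,w,h,k,fn):
    f=c["frame"][v0:v0+h,u0:u0+w,::-1].astype(float); f=np.clip(f*1.8,0,255).astype(np.uint8)
    cv2.imwrite(fn,cv2.resize(f,None,fx=k,fy=k,interpolation=cv2.INTER_CUBIC))
cc(t,95,125,85,70,9,"pics/l1.png");cc(s,135,270,80,120,5,"pics/l2.png")
E
```

```text
t 5.25 pos [0.6166 0.2627 0.3169] zaz 15.65 ydir [-0.0078  0.0042 -1.    ] F [ 0.6 -0.3 -2.6] op 0.0119 q [0.29 0.6  0.93 0.01 1.62 0.01]
shift [-0.0021  0.0049  0.001 ] twist -0.15
t 5.3 pos [0.6166 0.2629 0.3171] zaz 15.66 ydir [-0.0073  0.0044 -1.    ] F [ 0.2 -0.4 -3.7] op 0.0118 q [0.29 0.6  0.93 0.01 1.62 0.01]
shift [-0.0019  0.0051  0.001 ] twist -0.14
t 5.35 pos [0.6166 0.263  0.3171] zaz 15.68 ydir [-0.0072  0.0045 -1.    ] F [-0.3  0.9 -3.4] op 0.012 q [0.29 0.6  0.93 0.01 1.62 0.01]
shift [-0.0018  0.0051  0.0009] twist -0.12
t 5.4 pos [0.6166 0.2631 0.317 ] zaz 15.68 ydir [-0.0073  0.0044 -1.    ] F [-0.5 -0.1 -2.9] op 0.0119 q [0.29 0.6  0.93 0.01 1.62 0.01]
shift [-0.0017  0.005   0.0009] twist -0.12
```

View pics/l1.png

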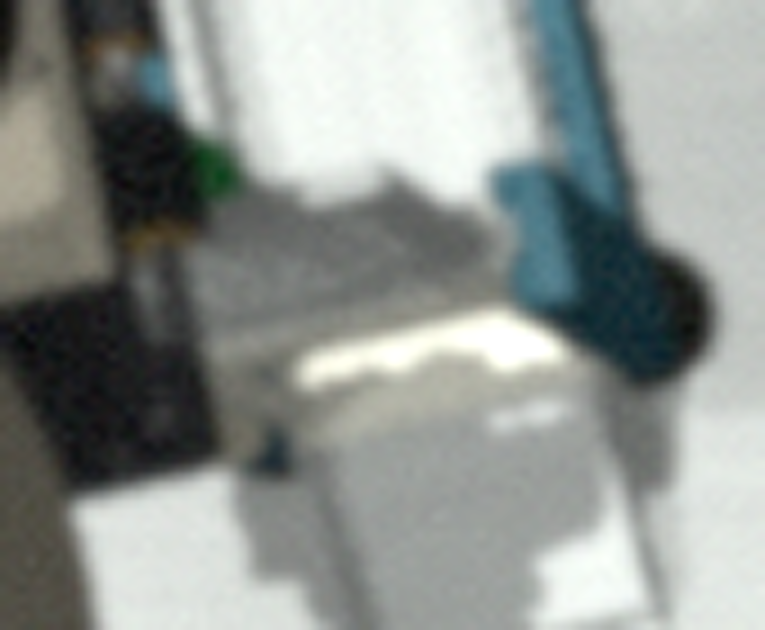

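View pics/l2.png

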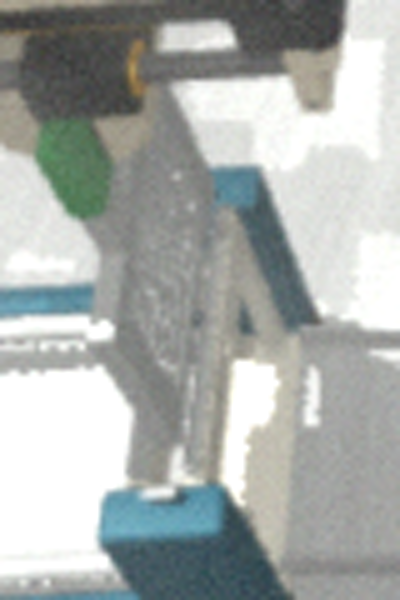

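```bash
cat > s4.py <<'E'
from h import *
import pickle,sys
t,s=pickle.load(open("c2.pkl","rb"))
def pose(o,th,z,P):
    th=np.radians(th);R=np.array([[np.cos(th),-np.sin(th)],[np.sin(th),np.cos(th)]]);P=np.array(P,float)/1000
    return np.c_[P[:,:2]@R.T+o,P[:,2]+z]
pl=[(x,y,z) for z in(0,95) for y in(50,-50) for x in(-4,4)]
# slot ends at 140
sl=[(x,y,140) for y in (51.5,-51.5) for x in(-5.5,5.5,-13.5,13.5)]
def cc(c,u0,v0,w,h,k,fn,P,S):
    f=c["frame"][v0:v0+h,u0:u0+w,::-1].astype(float); f=np.clip(f*1.8,0,255).astype(np.uint8)
    f=cv2.resize(f,None,fx=k,fy=k,interpolation=cv2.INTER_NEAREST)
    for Q,col in((P,(0,0,255)),(S,(255,0,255))):
        for p in Q:
            cv2.circle(f,tuple(int(v) for v in ((p-[u0,v0]+.5)*k)),3,col,1)
    cv2.imwrite(fn,f)
o=(.6192,.2654);th=15.8;zb=.158
cc(t,105,125,75,60,10,"pics/m1.png",proj(t,pose(o,th,zb,pl)),proj(t,pose(o,th,0,sl)))
cc(s,145,280,60,95,7,"pics/m2.png",proj(s,pose(o,th,zb,pl)),proj(s,pose(o,th,0,sl)))
E
python3 s4.py
```

```text
(no output)
```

View pics/m1.png

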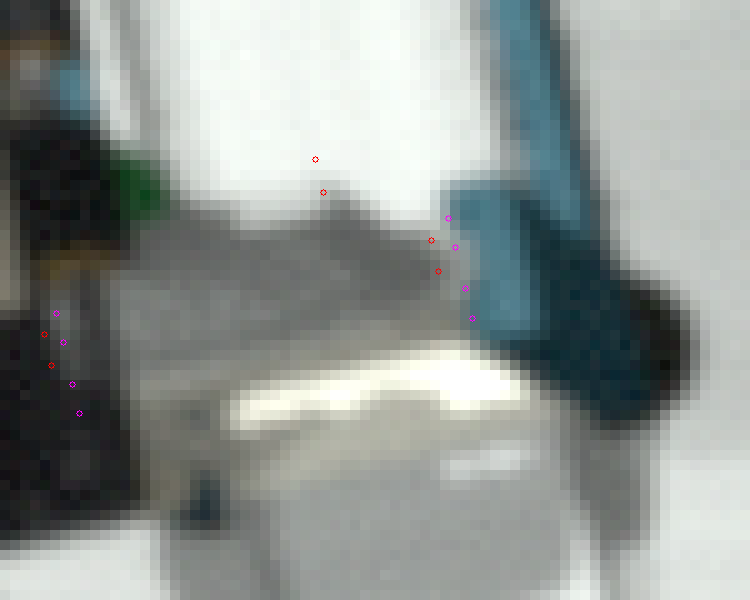

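View pics/m2.png

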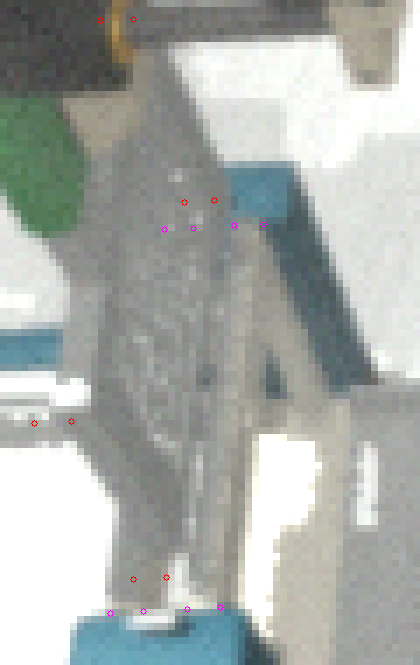

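```bash
cat >> s4.py <<'E'
t,s=pickle.load(open("c1.pkl","rb"))
tb=[(x,y,z) for z in(124,) for y in(25,-25) for x in(-6,6)]
o=(.6164,.2669);th=16.1;zb=.186
Z=np.array([]).reshape(0,2)
cc(s,130,250,75,115,6,"pics/n2.png",proj(s,pose(o,th,zb,pl)),proj(s,pose(o,th,zb,tb)))
cc(t,100,115,80,70,9,"pics/n1.png",proj(t,pose(o,th,zb,pl)),proj(t,pose(o,th,zb,tb)))
E
python3 s4.py
```

```text
(no output)
```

View pics/n1.png

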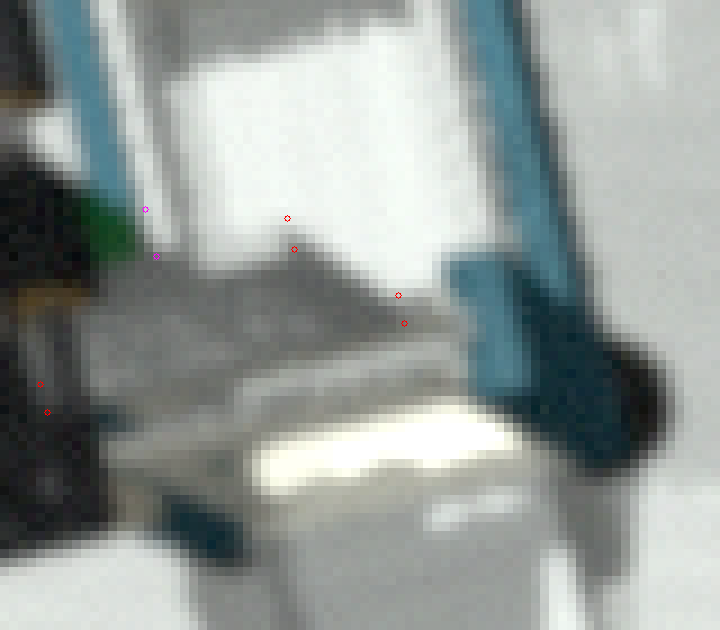

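View pics/n2.png

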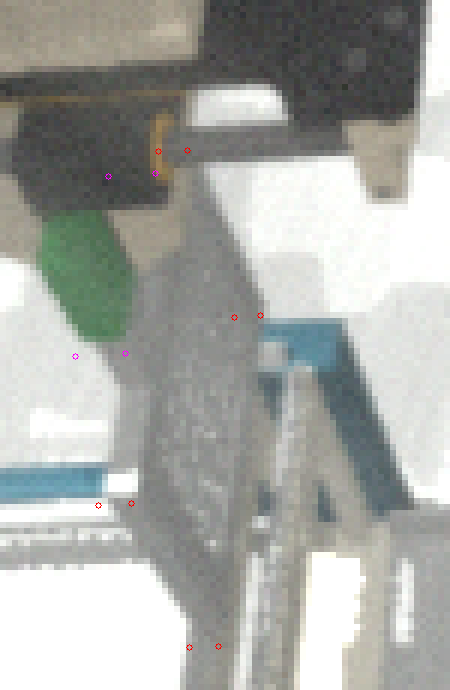

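Call:
send_rows(
  motion=[
    [[0,-0.005,-0.04,0],[0,-0.01,-0.08,0],[0,-0.01,-0.12,0],[0,-0.01,-0.15,0],[0,-0.01,-0.15,0],[0,-0.01,-0.15,0]],
  ],
)

```text
time: 6.05
tool_pos: [0.4723, 0.2227, 0.3288]
tool_rot: [-1.574, 0.006, -1.297]
contact_force: [0.7, 0.3, -3.8]
opening: 0.0115
```

```bash
cat > s5.py <<'E'
from h import *
import pickle
exec(open("s4.py").read().split("o=(.6192")[0].replace('t,s=pickle.load(open("c2.pkl","rb"))',''))
t=cam("top");s=cam("side");pickle.dump((t,s),open("c3.pkl","wb"))
goto(.617,.265,.32,15.8)
ob=sensors.observe();p=ob["tool_pos"];print(p)
o=p[:2];th=15.8;zb=p[2]-.157
tb=[(x,y,z) for z in(124,) for y in(25,-25) for x in(-6,6)]
A,B=proj(s,pose(o,th,zb,pl)),proj(s,pose(o,th,zb,tb));C,D=proj(t,pose(o,th,zb,pl)),proj(t,pose(o,th,zb,tb))
print(np.round(A,1).tolist(),np.round(C,1).tolist())
def box(X,m,Y): a=X.min(0).astype(int)-m;b=X.max(0).astype(int)+m;return a[0],a[1],b[0]-a[0],b[1]-a[1],Y
x=box(A,12,7);print(x);cc(s,*x,"pics/o2.png",A,B)
x=box(C,12,10);print(x);cc(t,*x,"pics/o1.png",C,D)
E
python3 s5.py
```

```text
t 6.15 pos [0.4732 0.2228 0.328 ] zaz 15.68 ydir [-0.0063  0.0047 -1.    ] F [ 0.6 -0.4 -3.7] op 0.0118 q [0.29 0.29 1.38 0.01 1.47 0.02]
shift [-0.0017  0.0073  0.1499] twist -0.12
[0.47318098 0.22281666 0.32800686]
[[256.8, 353.1], [252.1, 353.4], [255.5, 299.8], [251.2, 300.0], [253.9, 329.5], [248.6, 329.8], [252.8, 272.7], [248.0, 273.0]] [[121.7, 219.0], [121.0, 215.9], [161.3, 209.2], [160.5, 206.1], [107.3, 217.7], [106.5, 214.2], [150.8, 206.9], [149.9, 203.5]]
(np.int64(236), np.int64(260), np.int64(32), np.int64(105), 7)
(np.int64(94), np.int64(191), np.int64(79), np.int64(40), 10)
```

View pics/o1.png

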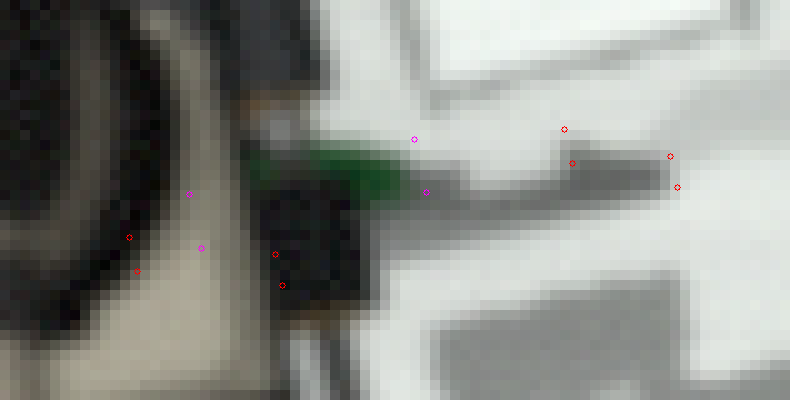

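View pics/o2.png

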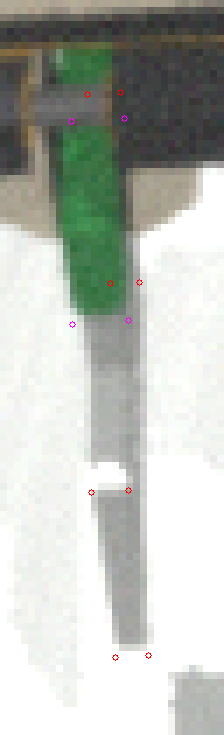

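```bash
python3 - <<'E'
from h import *
goto(.6204,.2655,.322,15.8)
E
```

```text
t 6.15 pos [0.4732 0.2228 0.328 ] zaz 15.68 ydir [-0.0063  0.0047 -1.    ] F [ 0.6 -0.4 -3.7] op 0.0118 q [0.29 0.29 1.38 0.01 1.47 0.02]
shift [-0.0013  0.0053  0.1533] twist -0.12
```

Call:
send_rows(
  motion=[
    [[-0.001,0.0,0.045,0],[-0.001,0,0.09,0],[-0.001,0.0,0.13,0],[-0.001,0.0,0.153,0],[-0.001,0.006,0.153,0],[-0.001,0.01,0.153,0],[-0.001,0.01,0.153,0]],
  ],
)

```text
time: 6.85
tool_pos: [0.6196, 0.2651, 0.3159]
tool_rot: [-1.578, 0.006, -1.297]
contact_force: [-0.3, -0.7, -3.8]
opening: 0.0116
```

```bash
cat > s6.py <<'E'
from h import *
import pickle,sys
exec(open("s4.py").read().split("o=(.6192")[0].replace('t,s=pickle.load(open("c2.pkl","rb"))',''))
t=cam("top");s=cam("side");pickle.dump((t,s),open("c4.pkl","wb"))
goto(.6204,.2655,.318,15.8)
o=(.6192,.2654);th=15.8;zb=sensors.observe()["tool_pos"][2]-.156
N=sys.argv[1]
cc(t,105,125,75,60,10,f"pics/{N}1.png",proj(t,pose(o,th,zb,pl)),proj(t,pose(o,th,0,sl)))
cc(s,145,270,60,105,7,f"pics/{N}2.png",proj(s,pose(o,th,zb,pl)),proj(s,pose(o,th,0,sl)))
E
python3 s6.py p
```

```text
t 6.95 pos [0.6196 0.2651 0.3177] zaz 15.69 ydir [-0.0061  0.0047 -1.    ] F [-0.2  0.1 -3.7] op 0.012 q [0.29 0.61 0.91 0.01 1.63 0.01]
shift [-0.0001 -0.0003  0.0009] twist -0.11
```

View pics/p1.png

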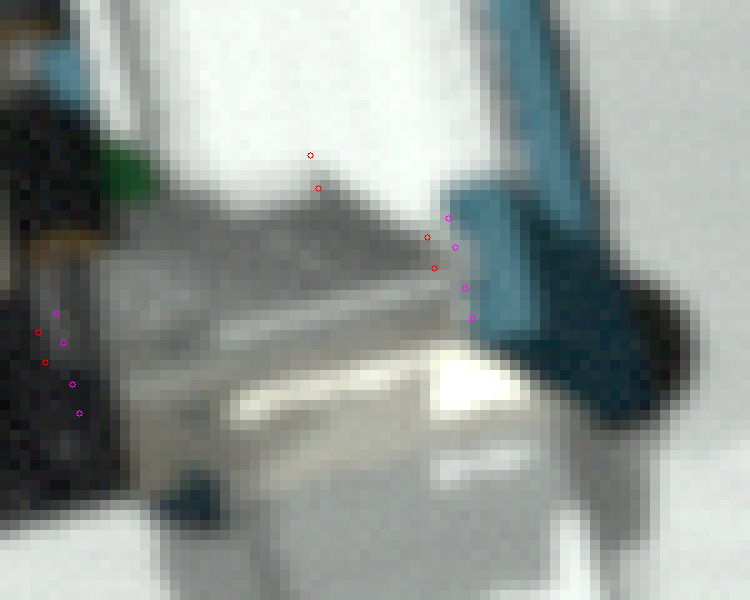

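View pics/p2.png

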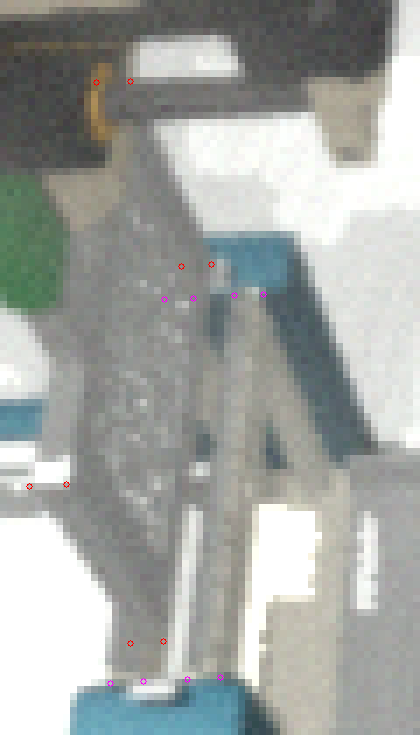

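Call:
send_rows(
  motion=[
    [[-0.002,0.004,0.001,0],[-0.002,0.01,0.001,0],[-0.002,0.015,0.001,0],[-0.002,0.02,0.001,0],[-0.002,0.02,0.001,0]],
  ],
)

```text
time: 7.45
tool_pos: [0.6195, 0.2673, 0.2965]
tool_rot: [-1.578, 0.006, -1.297]
contact_force: [1.2, 0.3, -3.8]
opening: 0.0121
```

```bash
python3 s6.py q
```

```text
t 7.55 pos [0.6199 0.2674 0.2976] zaz 15.69 ydir [-0.0065  0.0046 -1.    ] F [ 0.2 -0.  -2.3] op 0.0117 q [0.29 0.62 0.95 0.01 1.58 0.02]
shift [ 0.0018 -0.0204 -0.0001] twist -0.11
```

View pics/q1.png

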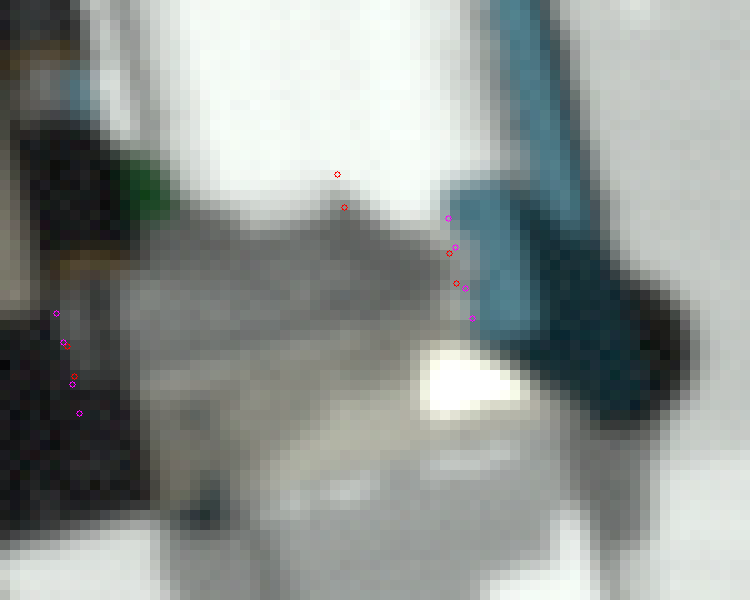

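View pics/q2.png

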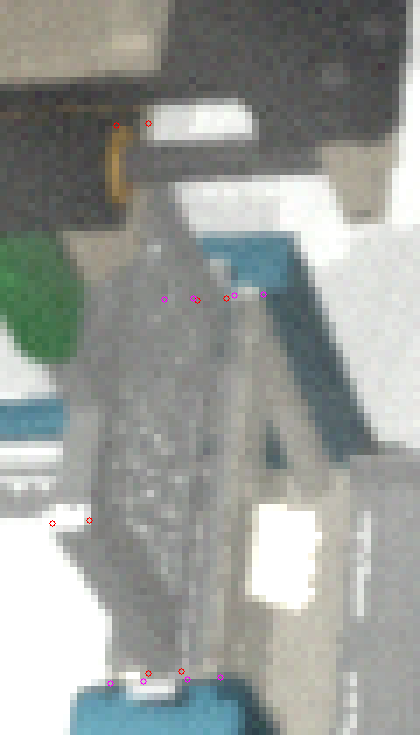

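Call:
send_rows(
  motion=[
    [[0,0.004,0,0],[0,0.008,0,0],[0,0.012,0,0],[0,0.012,0,0]],
  ],
)

```text
time: 7.95
tool_pos: [0.6195, 0.2673, 0.2846]
tool_rot: [-1.577, 0.006, -1.297]
contact_force: [-0.4, 0.0, -3.9]
opening: 0.0117
```

Call:
send_rows(
  motion=[
    [[0,0.006,0,0],[0,0.012,0,0],[0,0.018,0,0],[0,0.024,0,0],[0,0.024,0,0]],
  ],
)

```text
time: 8.45
tool_pos: [0.6191, 0.2674, 0.2592]
tool_rot: [-1.579, 0.006, -1.297]
contact_force: [0.6, 0.9, -3.6]
opening: 0.0114
```

```bash
python3 s6.py r
```

```text
t 8.55 pos [0.6193 0.2674 0.2605] zaz 15.69 ydir [-0.0083  0.0041 -1.    ] F [ 0.6  0.2 -3.5] op 0.0117 q [0.29 0.63 1.03 0.01 1.49 0.02]
shift [ 0.0018 -0.0575  0.0001] twist -0.11
```

View pics/r2.png

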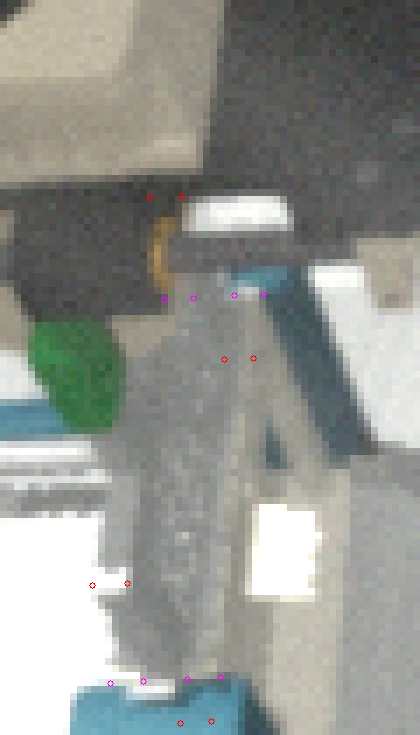

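Call:
send_rows(
  motion=[
    [[0,0.008,0,0],[0,0.016,0,0],[0,0.024,0,0],[0,0.032,0,0],[0,0.04,0,0],[0,0.04,0,0]],
  ],
)

```text
time: 9.15
tool_pos: [0.6189, 0.2674, 0.2188]
tool_rot: [-1.579, 0.006, -1.297]
contact_force: [0.9, 0.7, -4.5]
opening: 0.0122
```

Call:
send_rows(
  motion=[
    [[0,0.006,0,0],[0,0.012,0,0],[0,0.018,0,0],[0,0.024,0,0],[0,0.03,0,0],[0,0.03,0,0]],
  ],
)

```text
time: 9.75
tool_pos: [0.6187, 0.2673, 0.1877]
tool_rot: [-1.579, 0.006, -1.297]
contact_force: [3.0, -1.4, -6.9]
opening: 0.0119
```

Call:
send_rows(
  motion=[
    [[0,0.003,0,0],[0,0.006,0,0],[0,0.006,0,0]],
  ],
)

```text
time: 10.05
tool_pos: [0.6187, 0.2673, 0.1813]
tool_rot: [-1.579, 0.005, -1.297]
contact_force: [2.7, -0.6, -6.5]
opening: 0.0117
```

```bash
python3 s6.py u
```

```text
t 10.15 pos [0.6188 0.2674 0.1813] zaz 15.69 ydir [-0.0098  0.003  -0.9999] F [ 3.7 -0.9 -6.7] op 0.0119 q [0.29 0.68 1.15 0.01 1.32 0.02]
shift [ 1.500e-03 -1.367e-01 -1.000e-04] twist -0.11
```

View pics/u2.png

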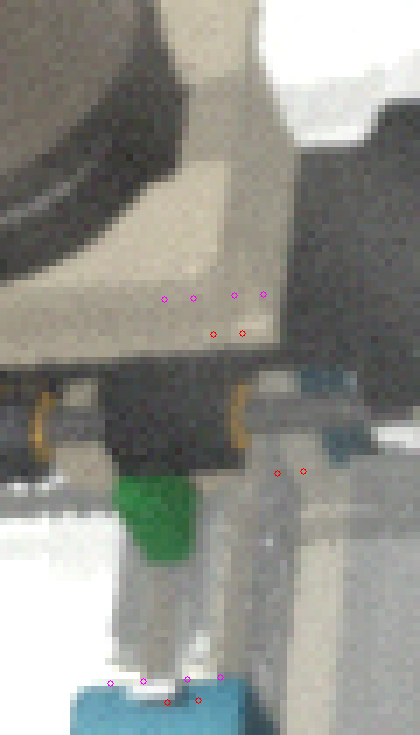

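Call:
send_rows(
  motion=[
    [[0,0.002,0,0],[0,0.004,0,0],[0,0.004,0,0]],
  ],
)

```text
time: 10.45
tool_pos: [0.6191, 0.2672, 0.18]
tool_rot: [-1.577, 0.005, -1.297]
contact_force: [-1.0, -3.4, 8.6]
opening: 0.0119
```

Call:
send_rows(
  motion=[
    [[0,0.002,0,0],[0,0.003,0,0],[0,0.003,0,0]],
  ],
)

```text
time: 10.75
tool_pos: [0.6191, 0.2671, 0.18]
tool_rot: [-1.575, 0.005, -1.297]
contact_force: [-2.4, -3.6, 10.4]
opening: 0.0118
```

Call:
send_rows(
  motion=[
    [[0,-0.001,0,0],[0,-0.001,0,0],[0,-0.001,0,0],[0,-0.001,0,0],[0,-0.02,0,0],[0,-0.05,0,0],[0,-0.09,0,0],[0,-0.1,0,0]],
  ],
  gripper=0.45,
)

```text
time: 11.55
tool_pos: [0.6208, 0.2673, 0.2848]
tool_rot: [-1.568, 0.006, -1.297]
contact_force: [0.8, -0.4, 1.1]
opening: 0.0412
```

```bash
python3 s6.py v
```

```text
t 11.65 pos [0.6202 0.267  0.282 ] zaz 15.68 ydir [-0.0016  0.0052 -1.    ] F [-1.   0.  -0.1] op 0.0413 q [0.29 0.62 0.99 0.01 1.53 0.02]
shift [ 0.0013 -0.0361 -0.0003] twist -0.12
```

View pics/v2.png

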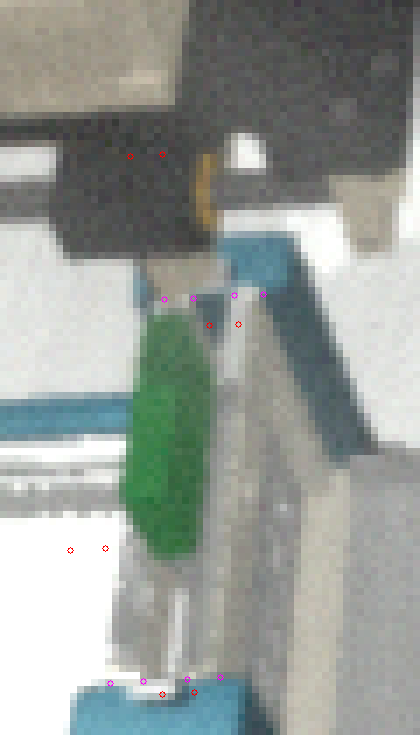

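```bash
python3 - <<'E'
from h import *
goto(.425,-.011,.20,88)
E
```

```text
t 11.65 pos [0.6202 0.267  0.282 ] zaz 15.68 ydir [-0.0016  0.0052 -1.    ] F [-1.   0.  -0.1] op 0.0413 q [0.29 0.62 0.99 0.01 1.53 0.02]
shift [ 0.2153  0.0808 -0.2631] twist -72.32
```

Call:
send_rows(
  motion=[
    [[0.025,0,-0.032,-8.5],[0.053,0,-0.065,-17],[0.08,0,-0.098,-25.5],[0.107,0,-0.131,-34],[0.135,0.01,-0.164,-42.5],[0.162,0.03,-0.197,-51],[0.189,0.05,-0.23,-59.5],[0.215,0.08,-0.263,-68]],
  ],
  gripper=0.5,
)

```text
time: 12.45
tool_pos: [0.4265, -0.0074, 0.203]
tool_rot: [-1.566, 0.003, -0.118]
contact_force: [0.4, -0.9, -0.9]
opening: 0.0459
```

```bash
python3 - <<'E'
from h import *
goto(.425,-.011,.1,88)
t=cam("top");s=cam("side")
import pickle;pickle.dump((t,s),open("c5.pkl","wb"))
crop(s,210,200,150,110,5,"pics/w2.png")
# tab of seated plate
for n,c in(("t",t),("s",s)):
    hsv=cv2.cvtColor(c["frame"],cv2.COLOR_RGB2HSV)
    k=cv2.inRange(hsv,(50,100,25),(85,255,255))
    num,lab,st,ce=cv2.connectedComponentsWithStats(k)
    for i in range(1,num):
        if st[i,4]>15: print(n,np.round(ce[i],1),st[i]);
def cc(c,u0,v0,w,h,k):
    f=c["frame"][v0:v0+h,u0:u0+w,::-1].astype(float); f=np.clip(f*1.8,0,255).astype(np.uint8)
    return cv2.resize(f,None,fx=k,fy=k,interpolation=cv2.INTER_NEAREST)
cv2.imwrite("pics/w1.png",cc(t,100,125,80,75,7));cv2.imwrite("pics/w3.png",cc(s,145,270,65,105,6))
E
```

```text
t 12.45 pos [ 0.4265 -0.0074  0.203 ] zaz 83.24 ydir [-0.0024  0.0053 -1.    ] F [ 0.4 -0.9 -0.9] op 0.0459 q [-0.2   0.22  1.85  0.01  1.08 -1.66]
shift [-0.0008  0.103  -0.0042] twist -4.76
t [125.8 154.6] [115 151  23   9 130]
t [414.7 228.1] [410 220  10  17 119]
t [370.9 296.2] [368 287   7  20 105]
s [376.4 145.3] [368 139  19  14 189]
s [167.1 332.9] [162 316  11  33 220]
```

View pics/w2.png

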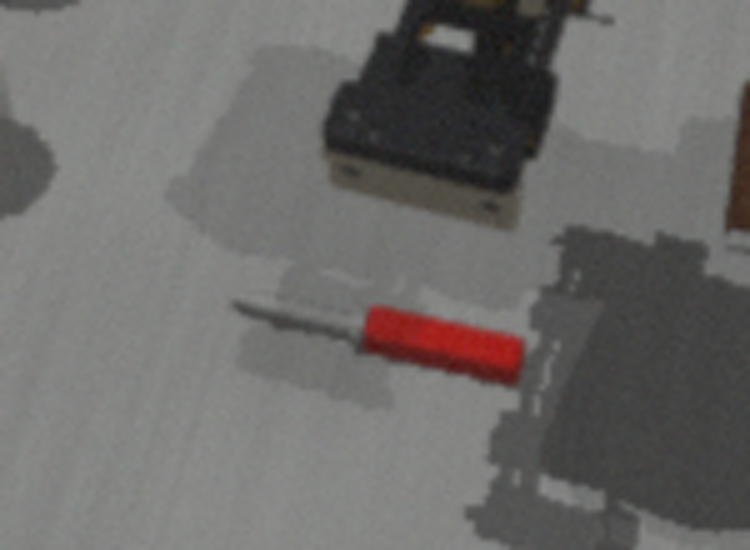

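View pics/w1.png

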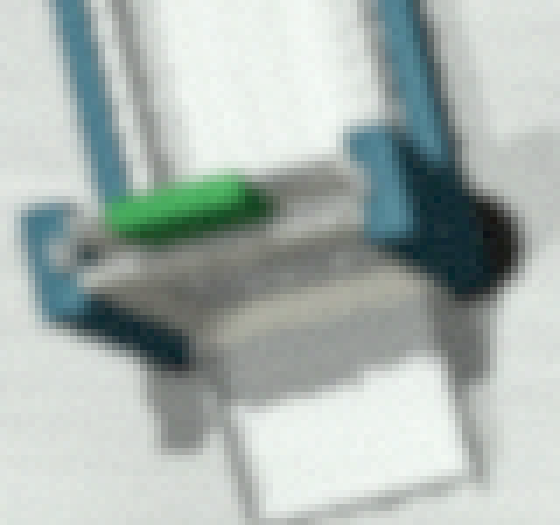

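View pics/w3.png

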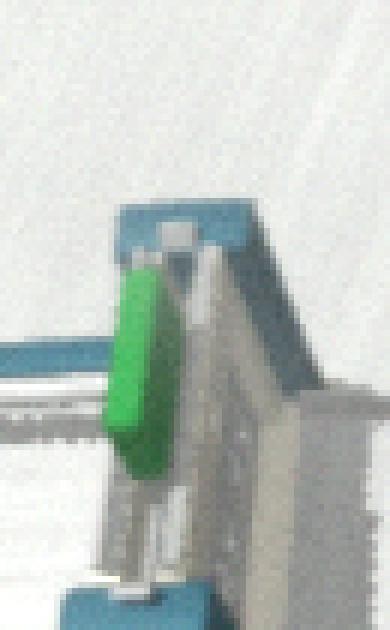

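```bash
python3 - <<'E'
from h import *
import pickle
t,s=pickle.load(open("c5.pkl","rb"))
p,e=tri(t,(125.8,154.6),s,(167.1,332.9));print(p,e)
for z in(.162,.166,.17):print(z,onz(t,(125.8,154.6),z),onz(s,(167.1,332.9),z))
for c in(t,s):
    hsv=cv2.cvtColor(c["frame"],cv2.COLOR_RGB2HSV)
    k=cv2.inRange(hsv,(50,100,25),(85,255,255));n,l,st,ce=cv2.connectedComponentsWithStats(k)
    for i in range(1,n):
        if st[i,4]>60 and ce[i][0]<200:
            ct=cv2.findContours((l==i).astype(np.uint8),0,2)[0][0];print(cv2.approxPolyDP(ct,1.2,True)[:,0].tolist())
E
```

```text
[0.61838202 0.2687915  0.1704873 ] 0.002323575354605658
0.162 [0.61874615 0.27125338 0.162     ] [0.62287811 0.26599833 0.162     ]
0.166 [0.61804413 0.2698894  0.166     ] [0.62131989 0.26741977 0.166     ]
0.17 [0.6173421  0.26852541 0.17      ] [0.61976166 0.26884121 0.17      ]
[[137, 155], [134, 151], [115, 153], [116, 157], [122, 159]]
[[166, 316], [162, 340], [168, 348], [171, 348], [172, 336], [170, 338], [168, 337], [170, 335], [170, 317]]
```

Call:
send_rows(
  motion=[
    [[-0.001,0.04,-0.004,-4.7],[-0.001,0.08,-0.004,-4.7],[-0.001,0.12,-0.004,-4.7],[-0.001,0.15,-0.004,-4.7],[-0.001,0.163,-0.004,-4.7],[-0.001,0.163,-0.004,-4.7]],
  ],
)

```text
time: 13.15
tool_pos: [0.4171, -0.0101, 0.0347]
tool_rot: [-1.563, 0.019, -0.041]
contact_force: [0.2, 0.1, -0.3]
opening: 0.0457
```

```bash
python3 - <<'E'
from h import *
t=cam("top");s=cam("side")
goto(.425,-.011,.0275,87.7)
crop(s,230,210,110,90,6,"pics/x2.png")
E
```

```text
t 13.25 pos [ 0.4188 -0.0105  0.0368] zaz 87.66 ydir [-0.0143  0.007  -0.9999] F [ 0.1 -0.2  0.8] op 0.0461 q [-0.21  0.49  2.05  0.01  0.62 -1.75]
shift [ 0.0064  0.0092 -0.0003] twist -0.04
```

View pics/x2.png

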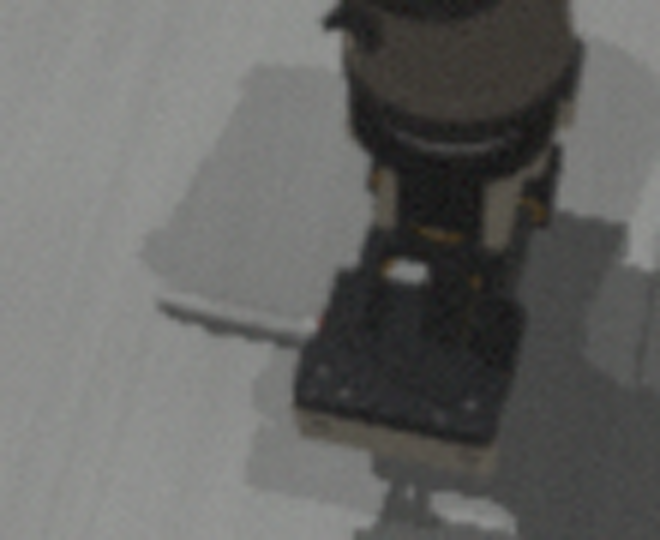

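Call:
send_rows(
  motion=[
    [[0.006,0.005,0,0],[0.007,0.009,0,0],[0.007,0.009,0,0],[0.007,0.009,0,0]],
  ],
)

```text
time: 13.65
tool_pos: [0.4257, -0.0107, 0.0278]
tool_rot: [-1.564, 0.014, -0.041]
contact_force: [-1.1, -0.1, -0.2]
opening: 0.046
```

```bash
python3 - <<'E'
from h import *
goto(.425,-.011,.0275,87.7)
E
```

```text
t 13.65 pos [ 0.4257 -0.0107  0.0278] zaz 87.66 ydir [-0.0141  0.007  -0.9999] F [-1.1 -0.1 -0.2] op 0.046 q [-0.21  0.52  2.03  0.01  0.6  -1.74]
shift [-0.0007  0.0003 -0.0003] twist -0.04
```

Call:
send_rows(
  motion=[
    [[-0.001,0,0,0],[-0.001,0,0,0],[-0.001,0,0,0],[-0.001,0,0,0],[-0.001,0,0,0]],
  ],
  gripper=0,
  grip_force=40,
)

```text
time: 14.15
tool_pos: [0.4248, -0.0107, 0.0279]
tool_rot: [-1.564, 0.014, -0.041]
contact_force: [-0.8, -0.8, 2.5]
opening: 0.0197
```

Call:
send_rows(
  motion=[
    [[0,-0.02,0,0],[0,-0.06,0,0],[0,-0.11,0,0],[0,-0.15,0,0],[0,-0.172,0,0],[0,-0.172,0,0]],
  ],
)

```text
time: 14.75
tool_pos: [0.4287, -0.0122, 0.2028]
tool_rot: [-1.566, 0.008, -0.041]
contact_force: [-0.2, 0.1, -1.4]
opening: 0.0195
```

```bash
python3 - <<'E'
from h import *
goto(.52,.239,.2,105.8)
t=cam("top");s=cam("side")
import pickle;pickle.dump((t,s),open("c6.pkl","wb"))
crop(s,210,130,150,150,4,"pics/y2.png");crop(t,200,160,130,130,4,"pics/y1.png")
E
```

```text
t 14.75 pos [ 0.4287 -0.0122  0.2028] zaz 87.67 ydir [-0.0074  0.0055 -1.    ] F [-0.2  0.1 -1.4] op 0.0195 q [-0.21  0.22  1.84  0.    1.09 -1.74]
shift [0.081  0.0035 0.2547] twist -18.13
```

View pics/y2.png

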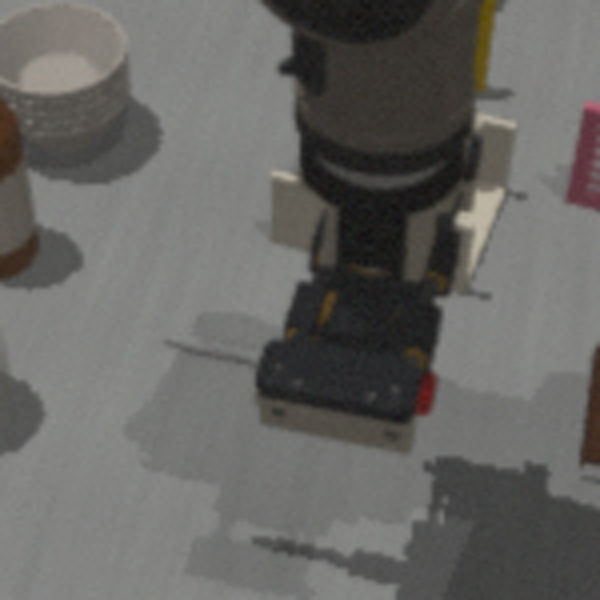

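View pics/y1.png

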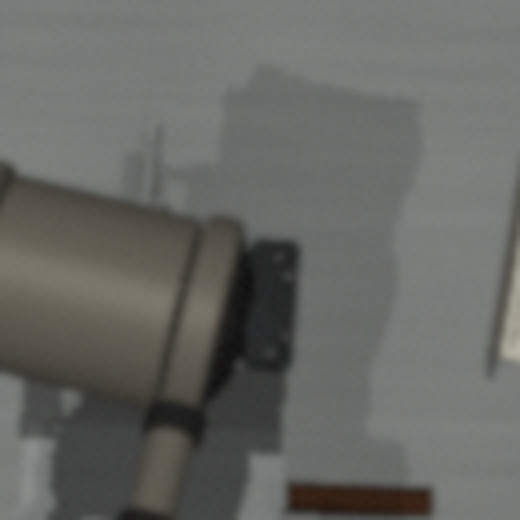

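```bash
python3 - <<'E'
from h import *
goto(.4633,.2220,.16,105.8)
E
```

```text
t 14.85 pos [ 0.4267 -0.0118  0.1994] zaz 87.66 ydir [-0.0144  0.007  -0.9999] F [ 0.1  0.  -1.8] op 0.0197 q [-0.21  0.23  1.85  0.    1.08 -1.74]
shift [0.0276 0.0405 0.2349] twist -18.14
```

Call:
send_rows(
  motion=[
    [[0.005,0,0.04,-4],[0.01,0,0.08,-8],[0.015,0,0.12,-12],[0.02,0.01,0.16,-16],[0.025,0.025,0.2,-18.1],[0.0276,0.04,0.235,-18.1],[0.0276,0.04,0.235,-18.1]],
  ],
)

```text
time: 15.55
tool_pos: [0.4612, 0.225, 0.1561]
tool_rot: [-1.559, 0.019, 0.279]
contact_force: [0.3, -0.2, -1.7]
opening: 0.0196
```

```bash
cat > s7.py <<'E'
from h import *
import pickle,sys
exec(open("s4.py").read().split("o=(.6192")[0].replace('t,s=pickle.load(open("c2.pkl","rb"))',''))
t=cam("top");s=cam("side");pickle.dump((t,s),open("c7.pkl","wb"))
goto(.4633,.2220,.145,105.8)
ob=sensors.observe();p=ob["tool_pos"];R=Ro.from_euler("xyz",ob["tool_rot"]).as_matrix()
th=15.8
N=sys.argv[1];az=p[2]-.0179
# predicted shank from TCP (red): tip, collar ; hole face line (magenta)
sh=[(d,0,0) for d in(50,60,70,80,90,100,114)]
hl=[(x,0,140) for x in(-13.5,-5.5)]+[(-13.5,y,z) for y in(-6.25,6.25) for z in(127,)]+[(-13.5,0,z) for z in(120.75,133.25)]
A=pose(p[:2],th,az,sh);B=pose((.6192,.2654),th,0,hl)
for n,c,b in(("1",t,(100,140,80,85,7)),("2",s,(150,285,120,80,6))):
    cc(c,*b,f"pics/{N}{n}.png",proj(c,A),proj(c,B))
E
python3 s7.py z
```

```text
t 15.65 pos [0.4619 0.2223 0.1581] zaz 105.86 ydir [-0.0192  0.0052 -0.9998] F [-0.5 -1.1 -0.4] op 0.0197 q [ 0.29  0.42  1.68  0.01  1.05 -1.56]
shift [ 0.0015  0.013  -0.0008] twist 0.06
```

View pics/z1.png

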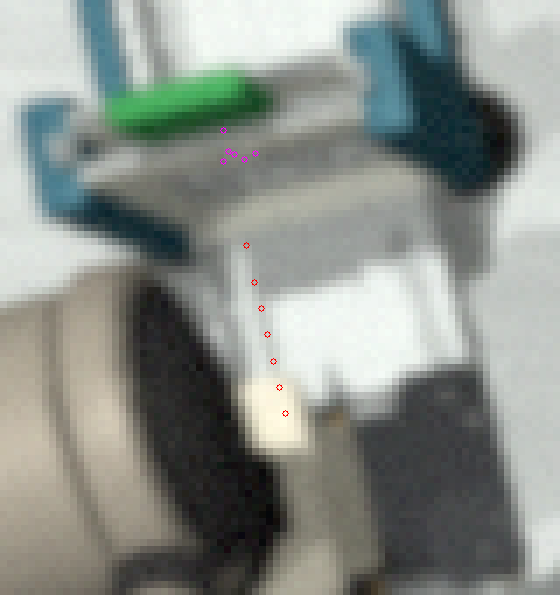

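View pics/z2.png

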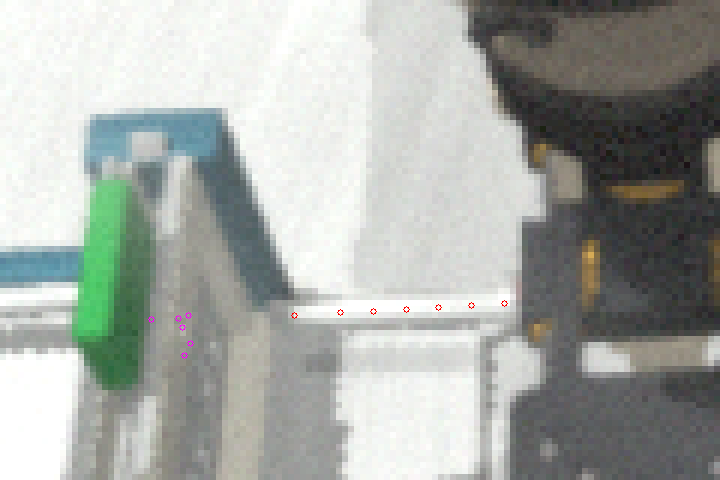

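```bash
cat > s8.py <<'E'
from h import *
import pickle,sys
t,s=pickle.load(open("c7.pkl","rb"))
def cc(c,u0,v0,w,h,k,fn,g):
    f=c["frame"][v0:v0+h,u0:u0+w,::-1].astype(float); lo,hi=np.percentile(f,g[0]),np.percentile(f,g[1]);f=np.clip((f-lo)/(hi-lo)*255,0,255).astype(np.uint8)
    cv2.imwrite(fn,cv2.resize(f,None,fx=k,fy=k,interpolation=cv2.INTER_CUBIC))
N=sys.argv[1]
cc(t,120,150,50,60,11,f"pics/{N}1.png",(2,99.5));cc(s,165,305,90,50,8,f"pics/{N}2.png",(2,99.5))
E
python3 s8.py aa
```

```text
(no output)
```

View pics/aa1.png

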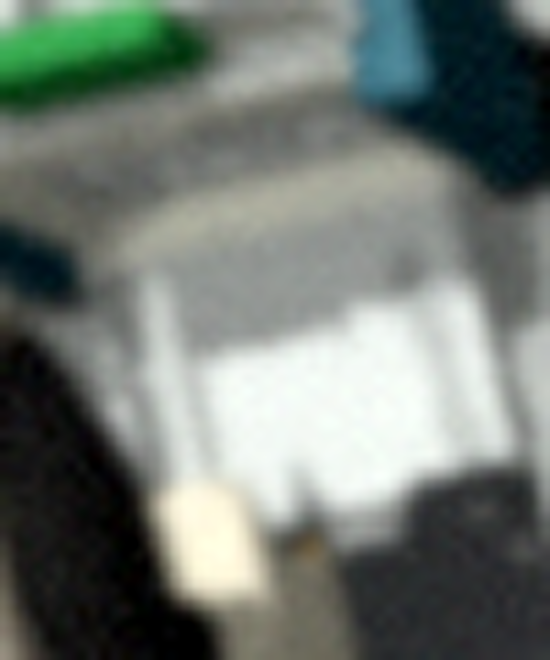

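View pics/aa2.png

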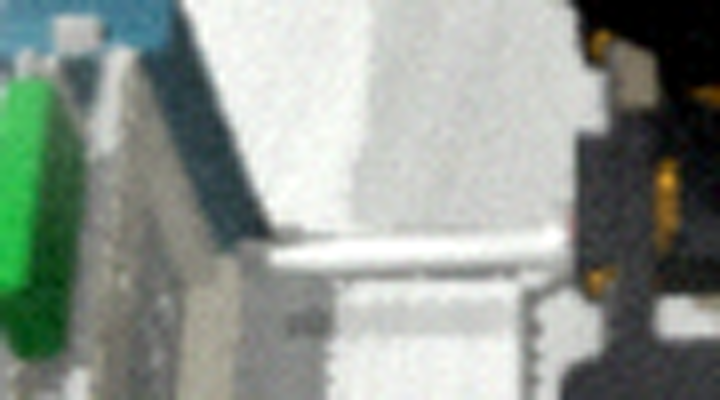

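```bash
cat > s9.py <<'E'
from h import *
import pickle
t,s=pickle.load(open("c7.pkl","rb"))
def cut(P,o,th):
    th=np.radians(th);d=P[:2]-o;return np.round(1000*np.array([np.cos(th)*d[0]+np.sin(th)*d[1],-np.sin(th)*d[0]+np.cos(th)*d[1],P[2]]),1)
def rep(tt,tb,st,sb,az):
    for n,a in(("tip",tt),("base",tb)):
        P=onz(t,a,az);print("top",n,cut(P,(.6188,.2653),15.6))
    for n,a in(("tip",st),("base",sb)):
        P=onz(s,a,az);print("side",n,cut(P,(.6196,.2655),15.9))
    print("tri tip",cut(tri(t,tt,s,st)[0],(.6192,.2654),15.8))
    print("tri base",cut(tri(t,tb,s,sb)[0],(.6192,.2654),15.8))
if __name__=="__main__":
    f=lambda p,k,o:np.array(p)/k+o-.5
    rep(f((152,275),11,np.array([120,150])),f((190,470),11,np.array([120,150])),f((265,256),8,np.array([165,305])),f((560,242),8,np.array([165,305])),.140)
    p=sensors.observe()["tool_pos"];print("tcp",cut(p,(.6192,.2654),15.8))
E
python3 s9.py
```

```text
top tip [-47.7   4.6 140. ]
top base [-94.4   6.1 140. ]
side tip [-4.76e+01  1.00e-01  1.40e+02]
side base [-115.2    1.   140. ]
tri tip [-49.    3.  146.7]
tri base [-106.3    4.   151.1]
tcp [-163.1    1.4  158.1]
```

Call:
send_rows(
  motion=[
    [[0.005,0.006,-0.001,-0.8],[0.015,0.013,-0.001,-0.8],[0.022,0.013,-0.001,-0.8],[0.022,0.013,-0.001,-0.8],[0.022,0.013,-0.001,-0.8]],
  ],
)

```text
time: 16.15
tool_pos: [0.4835, 0.227, 0.1447]
tool_rot: [-1.56, 0.017, 0.29]
contact_force: [0.2, -0.2, -0.7]
opening: 0.0199
```

```bash
python3 s7.py ab; python3 s8.py ac; python3 - <<'E'
from s9 import *
for i in range(3):
    o=sensors.observe();print(cut(o["tool_pos"],(.6192,.2654),15.8),o["contact_force"]);cam("top")
E
```

```text
t 16.25 pos [0.4831 0.2272 0.1449] zaz 106.65 ydir [-0.019   0.0053 -0.9998] F [-0.6  0.4 -0.9] op 0.02 q [ 0.29  0.47  1.64  0.01  1.05 -1.58]
shift [-0.0204  0.0003  0.0007] twist 0.85
[-141.4    0.3  144.9] [-0.58281797  0.38871125 -0.94007052]
[-141.4    0.4  144.9] [-0.23988636 -0.02911513 -1.42198319]
[-141.4    0.5  144.9] [-0.10236512 -0.3172691  -1.08040887]
```

View pics/ac1.png

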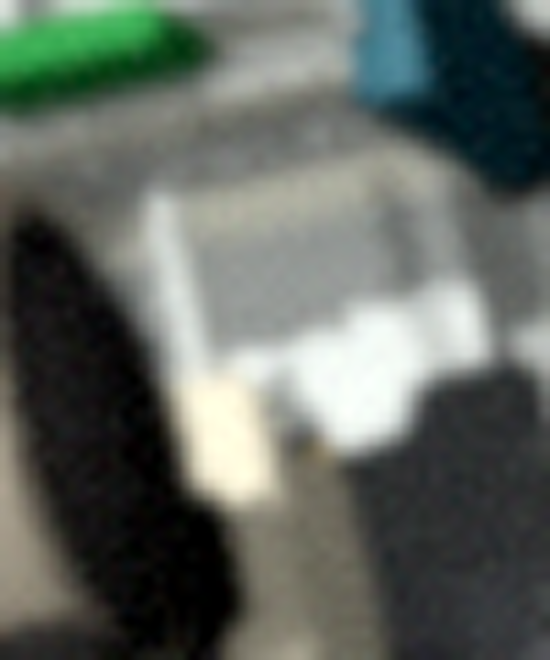

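View pics/ac2.png

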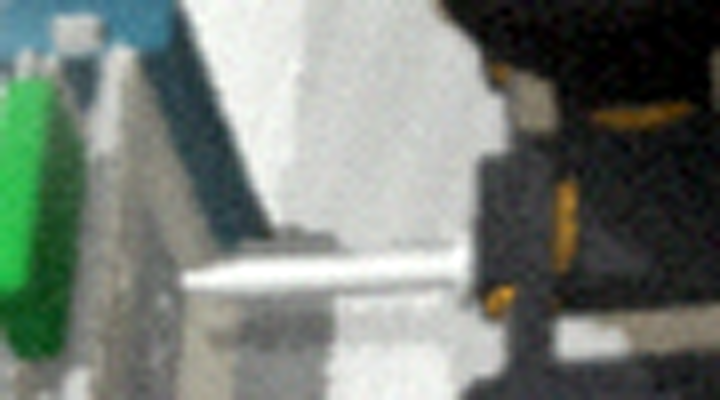

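```bash
python3 - <<'E'
from s9 import *
f=lambda p,k,o:np.array(p)/k+o-.5
T=np.array([120,150]);S=np.array([165,305])
rep(f((157,190),11,T),f((197,375),11,T),f((185,279),8,S),f((465,262),8,S),.127)
P=onz(t,(125.8,154.6),.166);print("tab top",cut(P,(.6188,.2653),15.6))
P=onz(s,(167.1,332.9),.166);print("tab side",cut(P,(.6196,.2655),15.9))
# hole predicted px
for x in(-13.5,):
    th=np.radians(15.8);h=np.array([.6192+x/1000*np.cos(th),.2654+x/1000*np.sin(th),.127]);print(proj(t,h),proj(s,h))
E
```

```text
top tip [-25.5   2.6 127. ]
top base [-70.7   3.2 127. ]
side tip [-26.9  -1.1 127. ]
side base [-91.9  -1.2 127. ]
tri tip [-27.4   1.2 132.6]
tri base [-82.8   1.3 136.6]
tab top [  0.5   4.6 166. ]
tab side [  2.2   1.4 166. ]
[[133.71439477 161.95771835]] [[180.55779858 340.40160187]]
```

Call:
send_rows(
  motion=[
    [[0.006,0,0.001,0],[0.012,0,0.001,0],[0.018,0,0.001,0],[0.022,0,0.0005,0],[0.022,0,0.0005,0]],
  ],
)

```text
time: 16.9
tool_pos: [0.5045, 0.2343, 0.1444]
tool_rot: [-1.56, 0.016, 0.291]
contact_force: [0.5, -0.6, -1.8]
opening: 0.0197
```

```bash
python3 s7.py ad; python3 s8.py ae; python3 - <<'E'
from s9 import *
o=sensors.observe();print(cut(o["tool_pos"],(.6192,.2654),15.8),o["contact_force"],o["torque"])
E
```

```text
t 17.0 pos [0.5039 0.2341 0.1444] zaz 106.67 ydir [-0.0193  0.0052 -0.9998] F [ 0.3  0.5 -1.2] op 0.0197 q [ 0.29  0.51  1.57  0.01  1.07 -1.58]
shift [-0.0424  0.0001  0.    ] twist 0.87
[-119.5    1.3  144.4] [ 0.27939422  0.5218445  -1.23817329] [ 0.09316214 -0.14785044  0.03957117]
```

View pics/ae2.png

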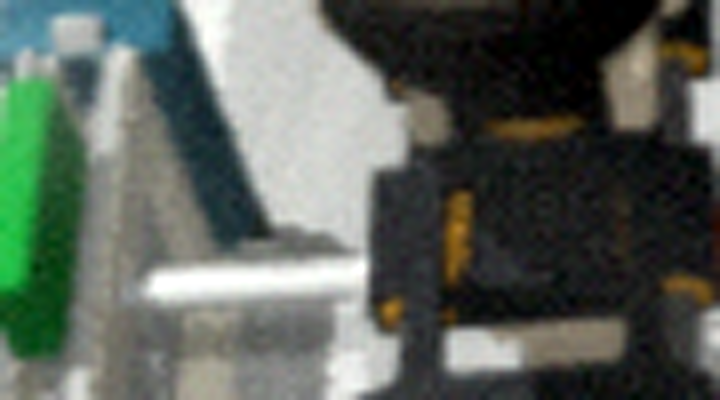

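View pics/ae1.png

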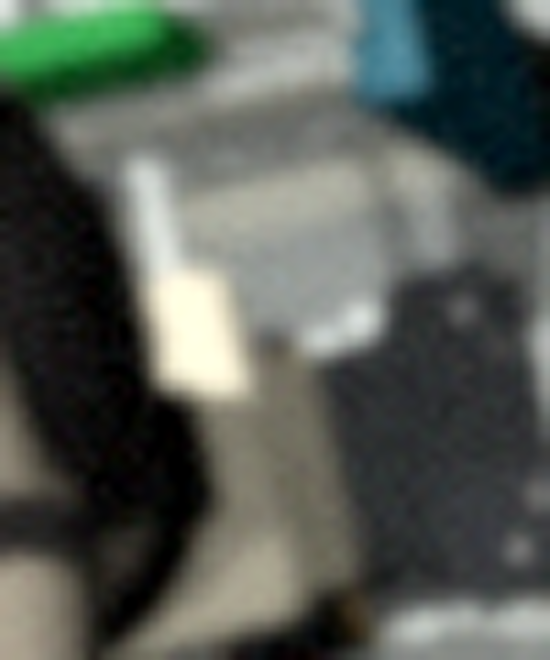

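Call:
send_rows(
  motion=[
    [[0.005,0,0,0],[0.01,0,0,0],[0.015,0,-0.0002,0],[0.015,0,-0.0002,0]],
  ],
)

```text
time: 17.4
tool_pos: [0.5194, 0.2383, 0.1442]
tool_rot: [-1.56, 0.016, 0.291]
contact_force: [1.5, -0.4, -0.1]
opening: 0.0199
```

Call:
send_rows(
  motion=[
    [[0.005,0,0,0],[0.01,0,-0.0001,0],[0.015,0,-0.0002,0],[0.02,0,-0.0003,0],[0.02,0,-0.0003,0]],
  ],
)

```text
time: 17.9
tool_pos: [0.5397, 0.244, 0.1439]
tool_rot: [-1.56, 0.014, 0.291]
contact_force: [1.7, -1.4, -0.3]
opening: 0.0199
```

```bash
python3 s7.py af; python3 s8.py ag; python3 - <<'E'
from s9 import *
o=sensors.observe();print(cut(o["tool_pos"],(.6192,.2654),15.8),o["contact_force"],o["torque"])
E
```

```text
t 18.0 pos [0.5393 0.2439 0.144 ] zaz 106.64 ydir [-0.0165  0.0059 -0.9998] F [ 2.5 -0.8 -0.5] op 0.0199 q [ 0.29  0.57  1.47  0.01  1.12 -1.58]
shift [-0.0791  0.0001  0.0008] twist 0.84
[-82.8   1.1 144. ] [ 2.4593097  -0.76686239 -0.50635586] [-0.06478274 -0.46275371 -0.11666289]
```

View pics/ag2.png

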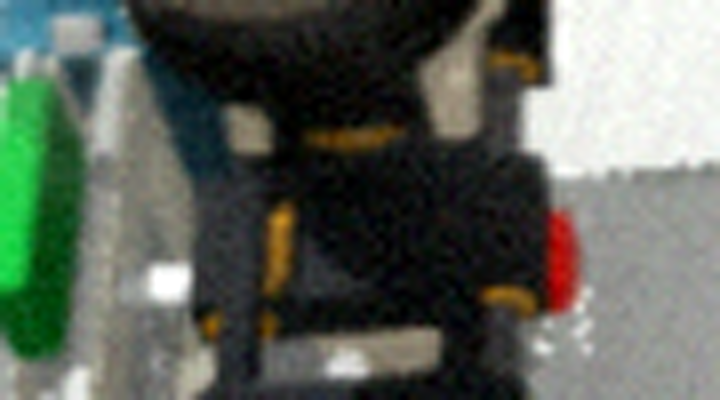

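Call:
send_rows(
  motion=[
    [[0.005,0,0,0],[0.01,0,-0.0001,0],[0.014,0,-0.0002,0],[0.014,0,-0.0002,0]],
  ],
)

```text
time: 18.4
tool_pos: [0.5536, 0.2479, 0.1438]
tool_rot: [-1.56, 0.013, 0.29]
contact_force: [0.9, -1.9, 1.2]
opening: 0.0195
```

Call:
send_rows(
  motion=[
    [[0.002,0,0,0],[0.004,0,0,0],[0.004,0,0,0]],
  ],
)

```text
time: 18.7
tool_pos: [0.5576, 0.2491, 0.1438]
tool_rot: [-1.561, 0.013, 0.291]
contact_force: [0.2, -2.3, 0.3]
opening: 0.0197
```

Call:
send_rows(
  motion=[
    [[0.002,0,0,0],[0.003,0,0,0],[0.003,0,0,0]],
  ],
)

```text
time: 19.0
tool_pos: [0.5581, 0.2493, 0.1436]
tool_rot: [-1.561, 0.019, 0.291]
contact_force: [-10.4, -6.4, 6.8]
opening: 0.0198
```

```bash
python3 - <<'E'
from s9 import *
o=sensors.observe();print(cut(o["tool_pos"],(.6192,.2654),15.8),o["contact_force"],o["torque"])
E
```

```text
[-63.2   1.1 143.6] [-10.35905261  -6.37587928   6.83023076] [-0.75571111  1.2524982  -0.15998989]
```

Call:
send_rows(
  motion=[
    [[0.003,0,0,0],[0.004,0,0,0],[0.004,0,0,0]],
  ],
)

```text
time: 19.3
tool_pos: [0.5584, 0.2493, 0.1433]
tool_rot: [-1.561, 0.028, 0.291]
contact_force: [-14.3, -6.9, 9.1]
opening: 0.0195
```

Call:
send_rows(
  motion=[
    [[0,0,0,0],[0,0,0,0]],
  ],
)

```text
time: 19.5
tool_pos: [0.5584, 0.2492, 0.1437]
tool_rot: [-1.561, 0.028, 0.291]
contact_force: [-2.4, -4.1, 4.1]
opening: 0.0194
```

Call:
send_rows(
  motion=[
    [[0,0,0,0],[0,0,0,0],[0,0,0,0],[0,-0.01,0,0],[0,-0.03,0,0],[0,-0.07,0,0],[0,-0.11,0,0],[0,-0.12,0,0]],
  ],
  gripper=0.5,
)

```text
time: 20.3
tool_pos: [0.5637, 0.2497, 0.2696]
tool_rot: [-1.561, 0.019, 0.291]
contact_force: [0.7, 0.1, 0.5]
opening: 0.046
```

Call:
send_rows(
  motion=[
    [[-0.03,0,-0.03,0],[-0.06,0,-0.06,0],[-0.09,0,-0.09,0],[-0.11,0,-0.12,0],[-0.11,0,-0.15,0],[-0.11,0,-0.18,0],[-0.11,0,-0.21,0]],
  ],
)

```text
time: 21.0
tool_pos: [0.5186, 0.0159, 0.2699]
tool_rot: [-1.561, 0.018, 0.291]
contact_force: [-0.6, -0.9, 0.3]
opening: 0.0462
```

```bash
python3 s7.py ah >/dev/null; python3 - <<'E'
from h import *
import pickle
t,s=pickle.load(open("c7.pkl","rb"))
def cc(c,u0,v0,w,h,k,fn):
    f=c["frame"][v0:v0+h,u0:u0+w,::-1].astype(float);f=np.clip(f*1.4,0,255).astype(np.uint8)
    cv2.imwrite(fn,cv2.resize(f,None,fx=k,fy=k,interpolation=cv2.INTER_CUBIC))
cc(t,95,130,85,85,7,"pics/ai1.png");cc(s,140,290,130,90,6,"pics/ai2.png")
cv2.imwrite("pics/ai3.png",s["frame"][:,:,::-1])
print(sensors.observe()["tool_pos"],sensors.observe()["time"])
for n,c in(("t",t),("s",s)):
    hsv=cv2.cvtColor(c["frame"],cv2.COLOR_RGB2HSV)
    for lo,hi in(((50,100,25),(85,255,255)),((0,150,70),(8,255,255))):
        k=cv2.inRange(hsv,lo,hi);num,lab,st,ce=cv2.connectedComponentsWithStats(k)
        for i in range(1,num):
            if st[i,4]>30: print(n,lo[0],np.round(ce[i],1),st[i])
E
```

```text
[0.5192679  0.0141207  0.26947633] 21.1
t 50 [126.1 154.6] [115 151  23   9 133]
t 50 [414.6 228.1] [410 220  10  17 121]
t 50 [370.9 296.1] [368 287   7  20 105]
t 0 [322.5 112.3] [316 107  13  11 111]
t 0 [137.4 178.9] [131 165  14  29 207]
s 50 [318.9 114.4] [311 109  17  12 186]
s 50 [376.4 144.5] [368 139  19  14 149]
s 50 [166.9 333. ] [162 316  11  33 208]
s 0 [198.5 141.6] [193 137  11  11  97]
s 0 [204.2 339.2] [184 334  43  13 427]
```

View pics/ai1.png

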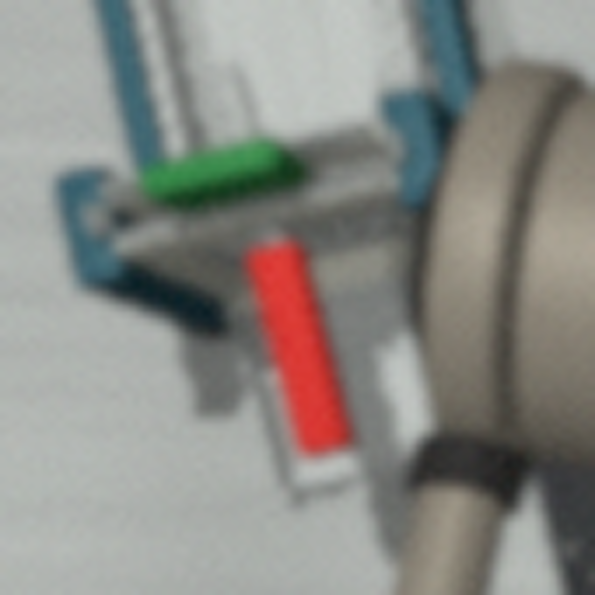

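View pics/ai2.png

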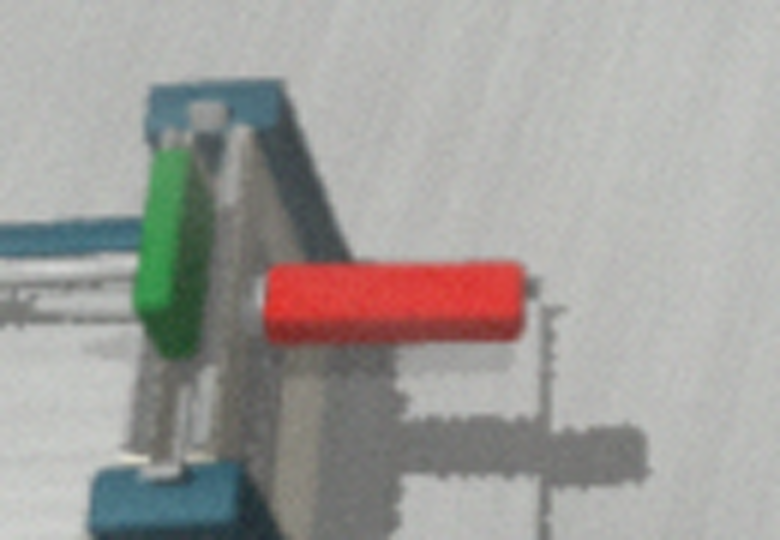

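View pics/ai3.png

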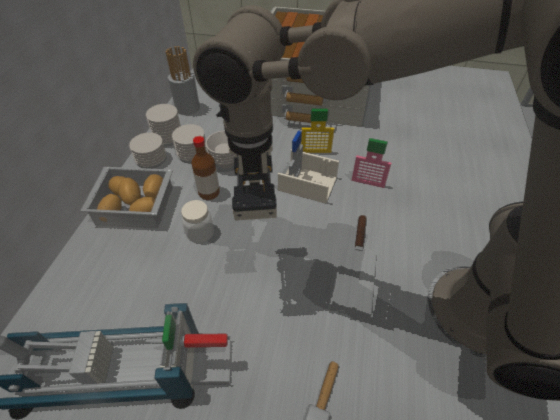

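```bash
python3 - <<'E'
from s9 import *
print(cut(onz(s,(204.2,339.2),.127),(.6196,.2655),15.9),cut(onz(t,(137.4,178.9),.127),(.6188,.2653),15.6))
print(cut(tri(t,(137.4,178.9),s,(204.2,339.2))[0],(.6192,.2654),15.8))
o=sensors.observe();print(o["tool_pos"],o["qvel"].max())
from cell import hand_in
print(hand_in())
E
```

```text
[-57.7   0.5 127. ] [-58.7   0.5 127. ]
[-58.3   0.6 127.4]
[0.5192679  0.0141207  0.26947633] 0.056266345585332334
the job is handed in; nothing more can be done
None
```

I fitted the green-tabbed dicing plate in the cutter's slot and locked it with the red-handled pin, then handed the job in at about 21 s of the 59 s allowed. The hand-in gives no verdict, so the outcome rests on my own checks.

**Plate:** I drew it up out of the rack and lowered it, still gripped, down into the slot. It met the sill with the tool 0.180 m above the bench, where about 0.1795 m was expected. I then opened the gripper and the plate stayed upright in the slot.

**Pin:** It went in from the outlet side through both crossbars and the plate's eye with under 3 N of resistance. The collar then stopped against the frame within 1 mm of where I expected, and held firm at about 15 N of push. After release, both cameras put the handle's centre 58 to 59 mm ahead of the eye. The nominal figure with the collar home is 59.5 mm.

**Surroundings:** In the last picture the gripper was clear of everything. The blue-tabbed plate, the bottle and the jar looked to be where they had been, and so did the bowls in view, though the arm partly hid them.

**Disagreement:** The two cameras disagreed by 2 to 5 mm on raised points. Triangulated heights came out about 4 to 7 mm too high for the plates' tabs. The seated tab read 0.1705 m where 0.166 m was expected. I therefore relied on comparing positions within each picture and on contact force instead.

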